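Load the spacer-bar magazine and tidy the tools

ROBOT

A 6-joint arm with a two-finger parallel gripper is mounted at the origin on a cart in front of the work surface, level with it; the furniture and walls round the work are solid. World frame = base frame: x ahead of the robot, y to its left, z up, the work surface at z = 0. Lengths are in m, angles in degrees, forces in N, time in s.
With the tool pointing down it reaches from about 0.25 to 0.725 m from the base axis. Payload 9.7 kg.
Tool frame: the origin (TCP) lies midway between the tips of the shut fingers; the grasp point (between the pads) lies 19 mm behind it (bot.hold_point_z is the distance from the TCP to the grasp point, in m); z points along the fingers, y is the line along which they close (so a half turn about z gives the same grasp; the last joint's range is limited). The gripper opens to 85 mm and grips with 20 to 120 N. Pads are 22 mm wide; open, the fingers measure 114 mm over their backs; the gripper's body (76 mm by 85 mm) begins 54 mm behind the grasp point. The pads swing forward as they close: fully open they stand 13 mm farther back than shut.
Start: joints at [63.426, 4.979, 10.078, 95.1, 0, 90], TCP at [0.246, 0.492, 0.211] pointing down, gripper open.
Joint ranges: [-179.16, 179.16], [-48.56, 103.87], [-65.8, 70.77], [-126.05, 130.52], [-82.76, 87.17], [-180, 180]. Speed limits (degrees/s): [127.2, 127.2, 147.25, 180, 180, 180].

INTERFACE

Orientations are given as [roll, pitch, yaw] about the fixed x, y, z axes, in that order (R = Rz(yaw) Ry(pitch) Rx(roll)).
In Python, from workcell import bot gives the robot as it stands.
- The arm moves only by the tool play_rows, never from a script. Its argument "steps" is a list that holds one entry, the list of rows, each a list of 4 numbers: the shift along the tool's x, y, z in m, then the turn about the tool's z in rad. In form: [[[tx, ty, tz, yaw], ...]]. A call has exactly 5 rows; each row shifts and turns the commanded pose from where the row before left it, along the tool's axes as they then stand; what a row does not reach is not made up. A row lasts 1/12 s, in which the tool goes at most 41.7 mm and 7.16 degrees, less where a joint would pass 70% of its speed; a pose out of reach is approached as far as the arm can. A call is refused whole if a number of a shift passes 0.0417 or a number of a turn 0.125, either way. A call with a gripper value outside its range is refused whole. "gripper" is the finger opening in m, from 0 to 0.0854, set as the call begins (left out, the last holds). The fingers move at their own pace and stop on an object; "squeeze" is the grip in N (left out, the last holds). Time passes only in rows, so rows that do not move let the fingers close, or fill a call up. It gives the time, the measured TCP pose, the force, the opening and the grip force at its end, in the units of the state.
- bot.get_obs(): the state, without advancing time (a new reading comes with each control period).
- bot.camera(name): name is "scene" or "top" or "wrist"; returns a dict with "img" (420x560x3 uint8, blue, green, red), "vfov" (degrees; the focal length in pixels is half the picture's height over the tangent of half this angle, whatever the lens; pixels are square), "cx", "cy" (the principal point, pixels), "D" ([k1, k2, p1, p2, k3] as OpenCV has them; the pictures are not rectified), "xyz" and "attitude" of the camera in the world. Camera axes: x right, y down, z forward; pixel columns grow to the right and rows downward; lengths in m; the calibration is good to about 2 mm. A picture is of the moment at which its call begins. There is no depth.
- bot.job_done(): hands the job in; it is judged then, once.
The state is a dict: "time": time; "q": joint angles; "qd": joint speeds; "joint_efforts": joint torques, N m; "ee_pos": TCP position; "tcp_rot": TCP orientation; "wrist_force": force on the tool from outside, world axes, zero at the start; "torque": the same for the moment, N m; "opening": finger opening in m; "grasp_force": force on a finger pad.
Only numpy, scipy, OpenCV 4.12 (cv2) and the standard library are available. Lean on these libraries where they do the work, as an engineer would, in place of code of your own. Each camera call takes 0.05 s, during which the arm holds its last target. There are 200 camera calls.

TASK

Put away the parts left in front of the dark mat. First swing the hinged brace of the spring magazine out from over its mouth, all the way until it snaps into its end detent, and leave it there; then press every aluminium spacer bar down into the magazine, flat and past the two spring lips so that it stays under them, and lay the loose hand tools (screwdriver, brush, reamer: whichever are there) flat on the floor of the steel tray. Leave the tape roll, the black sleeve and the small spanner where they are.

Things in the scene. Friction and masses are not known exactly. Their poses are not given: they have to be found in the camera images.
- magazine: Spring magazine, fixed: grey column on a dark base plate 165 x 80 x 10 mm (its x -75 to +90, y -40 to +40 mm). Origin on the bench under the shaft's centre, z up. The shaft, open upward, is 88 mm along x, 36 mm along y and takes up to 4 bars flat, their length along x. Its long sides are open over x -26 to +26 mm for the full height, so fingers gripping a bar by its long sides can go down with it.
- magazine_mouth (a point): Shaft centre at the height of the lips' underside, 90 mm above the bench; axes as the magazine. Corner strips flare from y = +-18 mm (inside) to +-29 mm (outside) at 115 mm height. A bar pressed straight down pushes the lips apart and is through when its top is below this height; press about 4 mm further, then let go. Pressing takes 8 to 14 N.
- lip_front (a joint): Brass spring lip at the shaft's -x end: juts 6 mm into the shaft, underside 90 mm above the bench, steep sloping top up to 115 mm that guides the bar in; 0 = sprung in, grows to 0.0095 m as pushed out. Grey housing behind it to x = -67 mm, 116 mm high.
- lip_rear (a joint): The same at the +x end.
- follower (a joint): Brass spring plate in the shaft that pushes the bars up against the lips: 0 = up (its top 88 mm above the bench), grows in m as it goes down, at most 0.070. 4 N at the top, 110 N/m more below. Each loaded bar lowers it by 16 mm (one bar reads 0.014); the top bar ends just under the lips.
- brace (a joint): Brace angle, rad: 0 = across the mouth, pointing to the magazine's -x; grows anticlockwise seen from above, the free end swinging round by the magazine's -y side; 1.9 = end stop. From 1.26 on it rides over a spring ball (4 to 5 N at the knob to get onto it) that snaps up behind it past 1.8; above 1.84 is seated. Swings level, stays where left.
- brace_knob (a point): Middle of the black upright knob on the brace's free end: 16 mm across, from 122 to 152 mm above the bench (this point 140 mm), 130 mm from the hinge. The flat steel brace (14 mm wide, 122 to 130 mm above the bench) runs from it to the hinge. Can be pinched from above or pushed.
- brace_hinge (a point): The brace's vertical hinge axis, at the magazine's x = +74 mm, y = 0; 122 mm above the bench. Axes as the magazine.
- tray: Steel tray, fixed to the bench: 250 mm (its x) x 150 mm (its y) outside, 22 mm high, walls and floor 4 mm; origin under its centre on the bench.
- screwdriver_grip (a point): Black-handled screwdriver, 200 mm long along its own y (handle at +y, blade to -y), 31 mm high; this point is in the thick of the handle near the balance point, 60 mm from the middle of the length (the handle reaches 38 mm to +y, the blade tip 160 mm to -y), 15.5 mm above what it lies on. Handle 24 mm wide here.
- brush_c (a point): Wooden-backed brass brush, 210 mm long along its own y, 22 mm wide, 26 mm high, bristles down at the -y end; this point is in the middle of its length, half-way up the 13 mm thick wooden back, which is 18 mm wide, 19.5 mm above what it lies on.
- reamer_c (a point): Black hand reamer, a 13 mm thick rod 141 mm long along its own y; this point is on its axis at the middle of its length, 6.5 mm above what it lies on.
- tape_c (a point): Centre of a black tape roll, 58 mm across, 19 mm high: leave it alone.
- sleeve_c (a point): Centre of a black turned sleeve, 120 mm long, 56 mm across, lying: leave it alone.
- spanner_ctr (a point): Centre of a small combination spanner, 164 mm long, 7 mm high, near the bench's front edge: leave it alone.
- bar_1_c (a point): Centre of an aluminium spacer bar, 84 (its x) x 32 (its y) x 16 mm (its z) with two dark holes; either flat face may be up and either end first. Lies flat on the bench at the start.
- bar_2_c (a point): Centre of an aluminium spacer bar, 84 (its x) x 32 (its y) x 16 mm (its z) with two dark holes; either flat face may be up and either end first. Lies flat on the bench at the start.
- bar_3_c (a point): Centre of an aluminium spacer bar, 84 (its x) x 32 (its y) x 16 mm (its z) with two dark holes; either flat face may be up and either end first. Lies flat on the bench at the start.
- bar_4_c (a point): Centre of an aluminium spacer bar, 84 (its x) x 32 (its y) x 16 mm (its z) with two dark holes; either flat face may be up and either end first. Lies flat on the bench at the start.

How it is judged:
By the outcome, as a careful person would: the job done as asked, in the order asked, and still so for the second after the job is handed in, with the robot touching nothing.
Of bar_1, bar_2, bar_3, bar_4 only 2 to 4 are there at a start; the rules pass over those that are not, and their reading is None.
Of screwdriver, brush, reamer only 2 to 3 are there at a start; the rules pass over those that are not, and their reading is None.
At some moment in a run one of bar_1, bar_2, bar_3, bar_4, screwdriver, brush, reamer may be knocked a few centimetres aside while the robot is not near it.
Once in a run the grip may slacken for a moment while it holds something.
It also fails if it takes over 210 s, if anything falls off the work surface, if the arm or the gripper's body presses on something with over 40 N, if the wrist force passes 120 N, or if a joint passes its speed limit or range.

## Working session

There is one attempt and no reset: what is moved stays moved. The work goes in short steps, Python scripts to look and compute and a tool call to move; the robot and the scene stay as the last step left them, time stands still between calls to the robot, and variables do not carry over. Pictures are saved under pics/ and viewed, at most 14 in all, crops included, and the job is handed in when it is done.

Besides the shell and the picture viewer there is one more tool, called after "Emit:" in YAML: its name, and indented under it one key for each argument. play_rows: Moves the arm, as the interface text tells. Its arguments: {"type":"object","properties":{"steps":{"type":"array","items":{"type":"array","items":{"type":"array","items":{"type":"number"}}}},"gripper":{"type":"number"},"squeeze":{"type":"number"}},"required":["steps"]}

```bash
mkdir -p pics; ls
cat > h.py <<'E'
import numpy as np, cv2
from scipy.spatial.transform import Rotation as R
from workcell import bot
def cam(n):
    c=bot.camera(n); im=c["img"]; f=im.shape[0]/2/np.tan(np.radians(c["vfov"])/2)
    c["K"]=np.array([[f,0,c["cx"]],[0,f,c["cy"]],[0,0,1]]); c["Dv"]=np.array(c["D"],float)
    a=np.array(c["attitude"],float)
    c["R"]=a if a.shape==(3,3) else R.from_euler("xyz",a,degrees=True).as_matrix()
    c["p"]=np.array(c["xyz"],float); return c
def ray(c,uv):
    u=cv2.undistortPoints(np.array(uv,float).reshape(-1,1,2),c["K"],c["Dv"])[:,0]
    return np.c_[u,np.ones(len(u))]@c["R"].T
def plane(c,uv,z):
    d=ray(c,uv); return c["p"]+d*((z-c["p"][2])/d[:,2])[:,None]
def proj(c,P):
    Pc=(np.array(P,float).reshape(-1,3)-c["p"])@c["R"]
    return cv2.projectPoints(Pc,np.zeros(3),np.zeros(3),c["K"],c["Dv"])[0][:,0]
def st():
    o=bot.get_obs(); return o
E
python3 - <<'E'
from h import *
for n in("scene","top","wrist"):
    c=cam(n); cv2.imwrite(f"pics/{n}0.png",c["img"]); print(n,c["vfov"],c["cx"],c["cy"],c["D"],c["xyz"],c["attitude"])
o=st(); print(o)
E
```

```text
pics
scene 48.83318512200132 285.63993375736 206.90925056009337 [-0.05229145  0.          0.          0.          0.        ] [-0.16449491 -0.91006238  0.76764842] [-119.14786071    0.45967436  -37.08719627]
top 43.67229520273897 285.94696278516545 205.33485453892217 [-0.00337497  0.          0.          0.          0.        ] [0.49507691 0.07932429 1.51066109] [-176.59731464    0.30251736  -90.50879001]
wrist 61.233466185133686 280.52359403598683 212.31236468064213 [-0.08104892  0.          0.          0.          0.        ] [0.17339544 0.52832421 0.37390865] [1.61721835e+02 1.08797272e-01 6.34021353e+01]
{'time': 0.15, 'q': array([ 6.34257520e+01,  5.00364003e+00,  1.00446952e+01,  9.50990773e+01,
       -9.81344738e-05,  8.99992373e+01]), 'qd': array([0.02775319, 0.05227448, 0.18547984, 0.0256086 , 0.04976315,
       0.01031263]), 'joint_efforts': array([-8.47365773e-04, -5.20762467e+01,  4.65044260e+01,  1.39487302e-02,
        1.96757333e-05, -2.83444615e-05]), 'ee_pos': array([0.24596025, 0.49172199, 0.21014638]), 'tcp_rot': array([-1.79941978e+02,  9.73620180e-05,  1.53426515e+02]), 'wrist_force': array([ 0.40686681, -1.027669  , -0.22537091]), 'torque': array([ 0.03259616,  0.01228746, -0.01851249]), 'grasp_force': 0.0, 'opening': 0.08536654984692268}
```

View pics/top0.png

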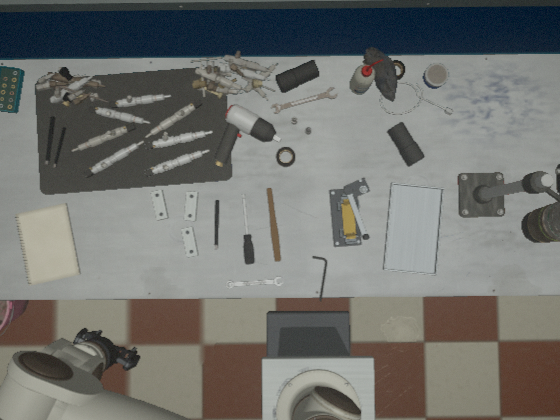

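View pics/scene0.png

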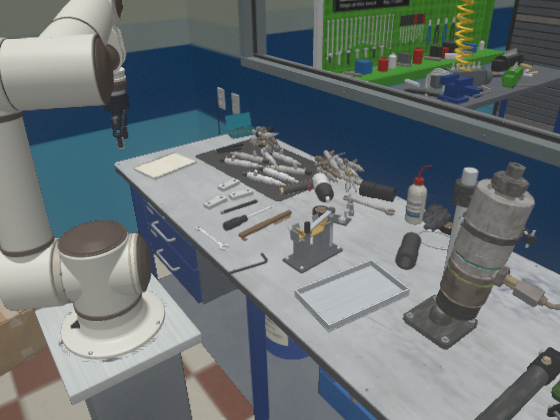

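Run:
```python
from h import *
c=cam("top"); im=c["img"]
a=cv2.resize(im[165:285,320:450],None,fx=5,fy=5,interpolation=cv2.INTER_CUBIC)
b=cv2.resize(im[180:270,145:290],None,fx=5,fy=5,interpolation=cv2.INTER_CUBIC)
cv2.imwrite("pics/a.png",a); cv2.imwrite("pics/b.png",b)
g=cv2.cvtColor(im,cv2.COLOR_BGR2GRAY); hsv=cv2.cvtColor(im,cv2.COLOR_BGR2HSV)
def comps(m,x0,x1,y0,y1,amin,z):
    mm=np.zeros_like(m); mm[y0:y1,x0:x1]=m[y0:y1,x0:x1]
    cs,_=cv2.findContours(mm,cv2.RETR_EXTERNAL,cv2.CHAIN_APPROX_NONE)
    for k in cs:
        if cv2.contourArea(k)<amin: continue
        P=plane(c,k[:,0],z)[:,:2].astype(np.float32); r=cv2.minAreaRect(P)
        bx=cv2.boxPoints(r); e=[bx[1]-bx[0],bx[2]-bx[1]]; e=max(e,key=np.linalg.norm)
        print(np.round(np.array(k[:,0]).mean(0)),"ctr",np.round(r[0],4),"size",np.round(r[1],3),"dir",round(float(np.degrees(np.arctan2(e[1],e[0])))%180,1))
print("bars");comps(((g>175)*255).astype(np.uint8),145,205,182,265,80,0.016)
print("dark");comps(((g<90)*255).astype(np.uint8),205,262,182,275,30,0.012)
print("brown");comps(((hsv[...,1]>70)*255).astype(np.uint8),258,300,182,275,30,0.026)
print("base");comps(((g<110)*255).astype(np.uint8),320,380,170,260,200,0.01)
print("tray");comps(((hsv[...,0]>95)&(hsv[...,1]>18)&(g>120)).astype(np.uint8)*255,375,450,175,285,800,0.022)
```

```text
bars
[189. 243.] ctr [0.4836 0.3635] size [0.079 0.026] dir 11.5
dark
[248. 249.] ctr [0.4606 0.1943] size [0.026 0.08 ] dir 179.8
[216. 222.] ctr [0.5385 0.2856] size [0.009 0.126] dir 179.9
brown
[273. 224.] ctr [0.531  0.1235] size [0.206 0.018] dir 6.7
base
[348. 216.] ctr [ 0.5639 -0.0983] size [0.189 0.113] dir 4.2
tray
```

View pics/a.png

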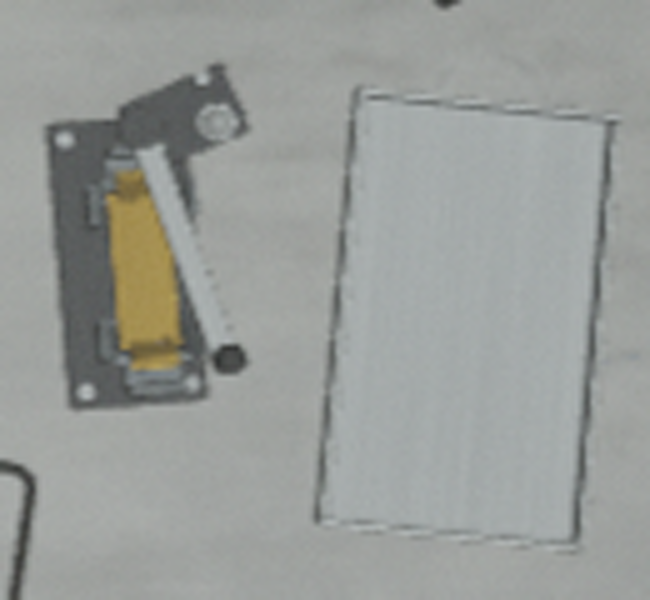

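View pics/b.png

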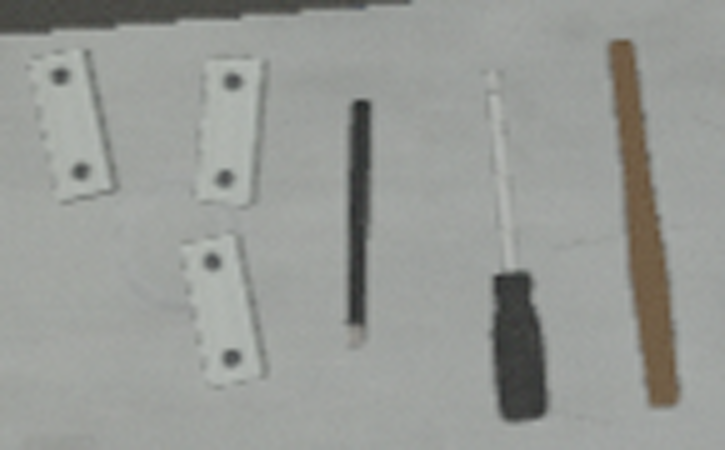

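Run:
```python
from h import *
c=cam("top")
A=lambda *p:[(320+(u+.5)/5-.5,165+(v+.5)/5-.5) for u,v in p]
B=lambda *p:[(145+(u+.5)/5-.5,180+(v+.5)/5-.5) for u,v in p]
def seg(n,px,z):
    P=plane(c,px,z)[:,:2]; d=P[0]-P[1]; print(n,"mid",P.mean(0).round(4),"len",np.linalg.norm(d).round(4),"dir",np.degrees(np.arctan2(d[1],d[0])).round(1),P.round(4).tolist())
seg("baseL",A((50,127),(72,408)),.01); seg("baseFront",A((72,408),(208,397)),.01)
print("knob",plane(c,A((229,356)),.152).round(4)); print("bracehingeend",plane(c,A((150,150)),.13).round(4))
seg("A",B((60,75),(81,171)),.016);seg("B",B((232,81),(225,178)),.016);seg("C",B((212,261),(231,357)),.016)
seg("reamer",B((360,100),(356,345)),.0065);seg("driver",B((493,72),(524,418)),.0155);seg("brush",B((621,42),(662,404)),.026)
for i in (((358,90),(317,520)),((615,120),(576,545)),((358,90),(615,120)),((317,520),(576,545))): seg("tray",A(*i),.022)
```

```text
baseL mid [ 0.5468 -0.0445] len 0.1614 dir 3.7 [[0.6273, -0.0393], [0.4663, -0.0496]]
baseFront mid [ 0.4691 -0.0885] len 0.0779 dir 94.1 [[0.4663, -0.0496], [0.4719, -0.1273]]
knob [[ 0.4951 -0.119   0.152 ]]
bracehingeend [[ 0.6041 -0.0825  0.13  ]]
A mid [0.5906 0.4505] len 0.0565 dir 12.6 [[0.6182, 0.4567], [0.5631, 0.4444]]
B mid [0.5861 0.36  ] len 0.0557 dir -4.0 [[0.6139, 0.358], [0.5583, 0.3619]]
C mid [0.4837 0.3638] len 0.0558 dir 11.3 [[0.511, 0.3693], [0.4563, 0.3583]]
reamer mid [0.5326 0.2872] len 0.1407 dir -1.0 [[0.603, 0.286], [0.4623, 0.2884]]
driver mid [0.519  0.2001] len 0.198 dir 4.9 [[0.6177, 0.2085], [0.4203, 0.1917]]
brush mid [0.5307 0.1239] len 0.2063 dir 6.0 [[0.6333, 0.1347], [0.4281, 0.113]]
tray mid [ 0.524  -0.2001] len 0.2452 dir -6.6 [[0.6458, -0.2142], [0.4022, -0.186]]
tray mid [ 0.5071 -0.3459] len 0.242 dir -6.7 [[0.6273, -0.3601], [0.3869, -0.3317]]
tray mid [ 0.6366 -0.2871] len 0.1471 dir 82.8 [[0.6458, -0.2142], [0.6273, -0.3601]]
tray mid [ 0.3946 -0.2588] len 0.1465 dir 84.0 [[0.4022, -0.186], [0.3869, -0.3317]]
```

Emit:
play_rows:
  steps:
    - [[-0.0248,-0.0217,0,0],[-0.0248,-0.0217,0,0],[-0.0248,-0.0217,0,0],[-0.0248,-0.0217,0,0],[-0.0248,-0.0217,0,0]]
  gripper: 0.05
  squeeze: 40

```text
time: 0.67
ee_pos: [0.3085, 0.338, 0.2106]
tcp_rot: [-180.0, 0.0, 153.5]
wrist_force: [-0.1, -0.6, 1.1]
opening: 0.0506
grasp_force: 0.0
```

Emit:
play_rows:
  steps:
    - [[-0.0248,-0.0217,0,0],[-0.0248,-0.0217,0,0],[-0.0248,-0.0217,0,0],[-0.0248,-0.0217,0,0],[-0.0248,-0.0217,0,0]]

```text
time: 1.08
ee_pos: [0.371, 0.1854, 0.2108]
tcp_rot: [180.0, 0.0, 153.4]
wrist_force: [-0.2, 0.5, -0.6]
opening: 0.0503
grasp_force: 0.0
```

Emit:
play_rows:
  steps:
    - [[-0.0248,-0.0217,0,0],[-0.0248,-0.0217,0,0],[-0.0248,-0.0217,0,0],[-0.0248,-0.0217,0,0],[-0.0248,-0.0217,0,0]]

```text
time: 1.5
ee_pos: [0.4334, 0.0327, 0.2108]
tcp_rot: [180.0, 0.0, 153.4]
wrist_force: [0.3, 0.7, 0.0]
opening: 0.0505
grasp_force: 0.0
```

Emit:
play_rows:
  steps:
    - [[-0.0248,-0.0217,0,0],[-0.0248,-0.0217,0,0],[-0.0248,-0.0217,0,0],[-0.0248,-0.0217,0,0],[-0.0248,-0.0217,0,0]]

```text
time: 1.92
ee_pos: [0.4958, -0.1199, 0.2107]
tcp_rot: [180.0, 0.0, 153.4]
wrist_force: [-0.3, 0.8, -0.1]
opening: 0.0502
grasp_force: 0.0
```

Emit:
play_rows:
  steps:
    - [[0,0,0,0.118],[0,0,0,0.118],[0,0,0,0.118],[0,0,0,0.118],[0,0,0,0.118]]

```text
time: 2.33
ee_pos: [0.4954, -0.1183, 0.2105]
tcp_rot: [-180.0, -0.0, 119.3]
wrist_force: [-0.3, -0.1, -0.5]
opening: 0.0503
grasp_force: 0.0
```

Emit:
play_rows:
  steps:
    - [[0,0,0,0.118],[0,0,0,0.118],[0,0,0,0.118],[0,0,0,0.118],[0,0,0,0.118]]

```text
time: 2.75
ee_pos: [0.4954, -0.1181, 0.2106]
tcp_rot: [-180.0, -0.0, 85.5]
wrist_force: [0.2, -0.3, 0.3]
opening: 0.0496
grasp_force: 0.0
```

Emit:
play_rows:
  steps:
    - [[0,0,0,0.118],[0,0,0,0.118],[0,0,0,0.118],[0,0,0,0.118],[0,0,0,0.118]]

```text
time: 3.17
ee_pos: [0.4954, -0.1181, 0.2106]
tcp_rot: [-180.0, 0.0, 51.7]
wrist_force: [-0.1, 0.1, 0.3]
opening: 0.05
grasp_force: 0.0
```

Emit:
play_rows:
  steps:
    - [[0,0,0,0.118],[0,0,0,0.118],[0,0,0,0.118],[0,0,0,0.118],[0,0,0,0.118]]

```text
time: 3.58
ee_pos: [0.4955, -0.1181, 0.2106]
tcp_rot: [-180.0, 0.0, 17.9]
wrist_force: [-0.5, -0.5, -0.4]
opening: 0.0495
grasp_force: 0.0
```

```bash
cat >> h.py <<'E'
def go(x,y,z,yaw=None,sym=True):
    o=st(); r=R.from_euler("xyz",o["tcp_rot"],degrees=True).as_matrix()
    d=r.T@(np.array([x,y,z])-o["ee_pos"]); t=0
    if yaw is not None:
        t=(yaw-o["tcp_rot"][2]+180)%360-180
        if sym: t=(t+90)%180-90
    print("go tool d(mm)",(d*1e3).round(1),"turn rad",round(-np.radians(t),3),"| yaw",o["tcp_rot"][2].round(1),"q6",o["q"][5].round(1),"q1",o["q"][0].round(1))
E
python3 - <<'E'
from h import *
c=cam("wrist"); cv2.imwrite("pics/w1.png",c["img"]); o=st(); print(o["time"],o["ee_pos"],o["tcp_rot"],o["q"])
print(proj(c,[[.4951,-.119,.152],[.616,-.08,.13]]))
go(.4951,-.119,.2)
E
```

```text
3.6333 [ 0.49543227 -0.11813842  0.21059101] [-1.79995745e+02  1.02666382e-02  1.73823685e+01] [-1.34110556e+01 -5.98821110e-01  4.31585142e+00  9.49256702e+01
 -1.60063534e-03  1.49206576e+02]
[[282.34844132 222.46663385]
 [282.35193408  20.24169515]]
go tool d(mm) [-0.6  0.7 10.6] turn rad -0.0 | yaw 17.4 q6 149.2 q1 -13.4
```

View pics/w1.png

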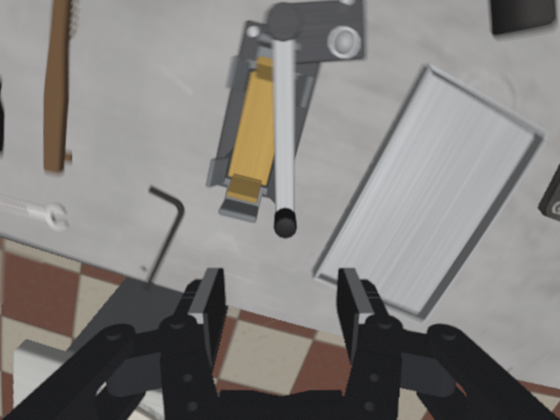

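Emit:
play_rows:
  steps:
    - [[0,0.0025,0.015,0],[0,0,0.016,0],[0,0,0.016,0],[0,0,0.016,0],[0,0,0.0135,0]]

```text
time: 4.05
ee_pos: [0.496, -0.1205, 0.1329]
tcp_rot: [-180.0, 0.0, 18.4]
wrist_force: [0.3, -0.6, 0.2]
opening: 0.0501
grasp_force: 0.0
```

Emit:
play_rows:
  steps:
    - [[0,0,0,0],[0,0,0,0],[0,0,0,0],[0,0,0,0],[0,0,0,0]]
  gripper: 0.0
  squeeze: 30

```text
time: 4.47
ee_pos: [0.4967, -0.1206, 0.1352]
tcp_rot: [180.0, -0.1, 18.2]
wrist_force: [0.5, 1.2, 0.2]
opening: 0.0004
grasp_force: 0.0
```

Emit:
play_rows:
  steps:
    - [[0,0,0,0],[0,0,0,0],[0,0,0,0],[0,0,0,0],[0,0,0,0]]

```text
time: 4.88
ee_pos: [0.4963, -0.1205, 0.1342]
tcp_rot: [-180.0, 0.0, 18.2]
wrist_force: [0.3, -0.9, -0.5]
opening: -0.0002
grasp_force: 0.0
```

Run:
```python
from h import *
c=cam("wrist"); im=c["img"]; o=st(); 
t=cam("top")["img"][165:285,320:450]; t=cv2.resize(t,(455,420))
cv2.imwrite("pics/w2.png",cv2.resize(np.hstack([im,t]),(800,331)))
print(proj(c,[[.4951,-.119,.152],[.616,-.08,.13],o["ee_pos"]]))
```

```text
[[277.71309608 278.87685803]
 [279.04718746 -15.6103818 ]
 [281.47458831 260.68067467]]
```

View pics/w2.png

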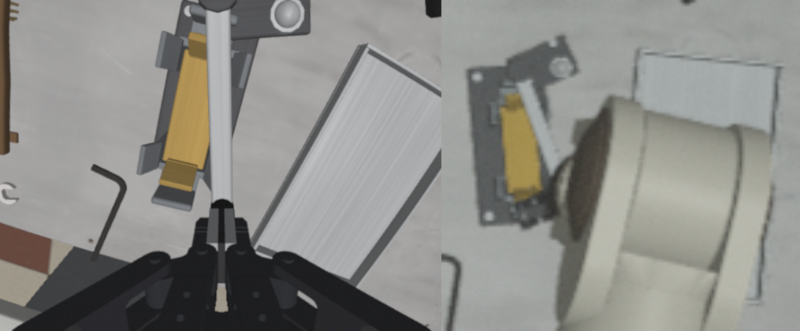

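Run:
```python
from h import *
c=cam("wrist"); im=c["img"]; cv2.imwrite("pics/w3.png",cv2.resize(im[220:400,190:370],None,fx=3.3,fy=3.3,interpolation=cv2.INTER_CUBIC)); print(st()["wrist_force"])
```

```text
[-0.21462602 -0.13821927  0.11657854]
```

View pics/w3.png

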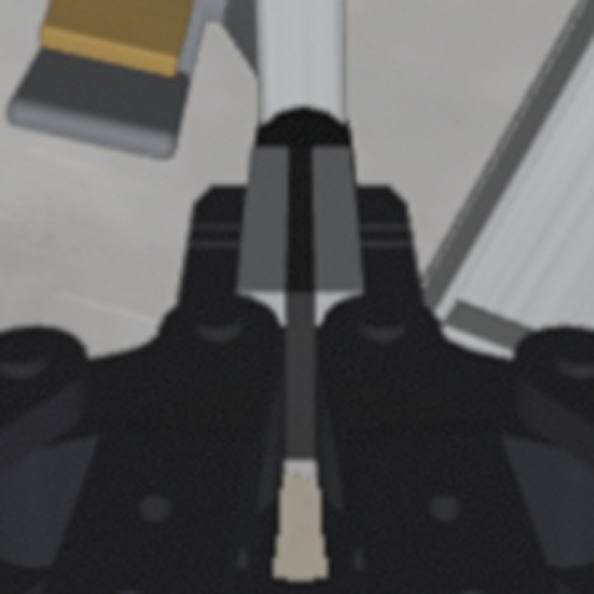

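Run:
```python
from h import *
c=cam("scene"); t=cam("top"); w=cam("wrist")
print("wrist cam",w["p"],"ee",st()["ee_pos"])
im=cv2.imread("pics/scene0.png"); s=6; x0,y0=275,190
cr=cv2.resize(im[y0:y0+90,x0:x0+100],None,fx=s,fy=s,interpolation=cv2.INTER_CUBIC)
px=[(320+229.5/5-.5,165+356.5/5-.5)]
for z,col in((.152,(0,0,255)),(.135,(0,255,0)),(.12,(255,0,0))):
    p=proj(c,plane(t,px,z))[0]; print(z,plane(t,px,z)[0].round(4),p)
    cv2.circle(cr,tuple(int(v) for v in ((p-[x0,y0]+.5)*s)),3,col,-1)
# base corners check
for P in ([.6273,-.0393,.01],[.4663,-.0496,.01],[.4719,-.1273,.01]):
    p=proj(c,[P])[0]; cv2.circle(cr,tuple(int(v) for v in ((p-[x0,y0]+.5)*s)),3,(255,0,255),-1)
cv2.imwrite("pics/s1.png",cr)
```

```text
wrist cam [ 0.572412   -0.09493877  0.29801881] ee [ 0.49627315 -0.1205052   0.13415827]
0.152 [ 0.4951 -0.119   0.152 ] [306.51557283 220.89520981]
0.135 [ 0.4951 -0.1215  0.135 ] [307.02793487 226.88415226]
0.12 [ 0.4951 -0.1237  0.12  ] [307.4750557  232.11382477]
```

View pics/s1.png

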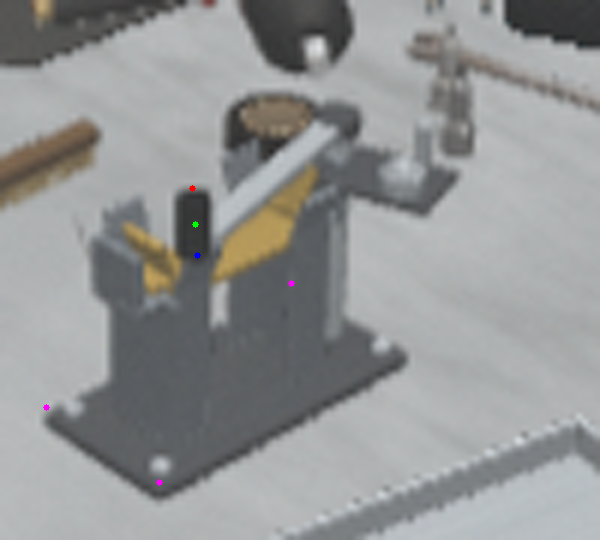

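Emit:
play_rows:
  steps:
    - [[0,0,0,0],[0,0,0,0],[0,0,0,0],[0,0,0,0],[0,0,0,0]]
  gripper: 0.04

```text
time: 5.6
ee_pos: [0.4963, -0.1205, 0.1342]
tcp_rot: [-180.0, 0.0, 18.2]
wrist_force: [0.4, -0.1, -0.2]
opening: 0.0399
grasp_force: 0.0
```

Emit:
play_rows:
  steps:
    - [[0,0,0.003,0],[0,0,0.003,0],[0,0,0.003,0],[0,0,0.003,0],[0,0,0.002,0]]

```text
time: 6.02
ee_pos: [0.4961, -0.1205, 0.1196]
tcp_rot: [-180.0, 0.0, 18.2]
wrist_force: [-0.7, 0.2, 0.1]
opening: 0.04
grasp_force: 0.0
```

Emit:
play_rows:
  steps:
    - [[0,0,0,0],[0,0,0,0],[0,0,0,0],[0,0,0,0],[0,0,0,0]]
  gripper: 0.0
  squeeze: 30

```text
time: 6.43
ee_pos: [0.4962, -0.1205, 0.1202]
tcp_rot: [180.0, 0.0, 18.2]
wrist_force: [-0.6, -1.0, -0.9]
opening: 0.014
grasp_force: 29.3
```

Emit:
play_rows:
  steps:
    - [[0,0,0,0],[0,0,0,0],[0,0,0,0],[0,0,0,0],[0,0,0,0]]

```text
time: 6.85
ee_pos: [0.4962, -0.1205, 0.1202]
tcp_rot: [-180.0, 0.0, 18.2]
wrist_force: [-1.4, -0.1, -0.3]
opening: 0.0143
grasp_force: 29.3
```

Emit:
play_rows:
  steps:
    - [[0.0002,0.0077,0,-0.06],[0.0002,0.0077,0,-0.06],[0.0002,0.0077,0,-0.06],[0.0002,0.0077,0,-0.06],[0.0002,0.0077,0,-0.06]]

```text
time: 7.27
ee_pos: [0.5142, -0.1546, 0.1202]
tcp_rot: [-180.0, -0.1, 35.6]
wrist_force: [4.1, 5.4, -2.1]
opening: 0.014
grasp_force: 29.3
```

Emit:
play_rows:
  steps:
    - [[0.0002,0.0077,0,-0.06],[0.0002,0.0077,0,-0.06],[0.0002,0.0077,0,-0.06],[0.0002,0.0077,0,-0.06],[0.0002,0.0077,0,-0.06]]

```text
time: 7.68
ee_pos: [0.5413, -0.1814, 0.1202]
tcp_rot: [-180.0, -0.2, 52.8]
wrist_force: [5.0, 10.0, -1.1]
opening: 0.0138
grasp_force: 29.3
```

Emit:
play_rows:
  steps:
    - [[0.0002,0.0077,0,-0.06],[0.0002,0.0077,0,-0.06],[0.0002,0.0077,0,-0.06],[0.0002,0.0077,0,-0.06],[0.0002,0.0077,0,-0.06]]

```text
time: 8.1
ee_pos: [0.5749, -0.1988, 0.1202]
tcp_rot: [180.0, -0.3, 70.1]
wrist_force: [4.0, 14.4, 0.0]
opening: 0.0145
grasp_force: 29.5
```

Run:
```python
from h import *
o=st(); h=np.array([.616,-.08]); d=o["ee_pos"][:2]-h; print(np.linalg.norm(d),np.degrees(np.arctan2(d[1],d[0]))%360-183.9, o["tcp_rot"],o["wrist_force"],o["torque"],o["opening"],o["grasp_force"],o["q"])
```

```text
0.12570318788137747 67.01585577702909 [179.98999262  -0.30059134  70.05441997] [ 4.02018904 14.41130067  0.02912494] [ 3.05546748 -0.80066717  0.00561409] 0.01445800792685405 29.46809470653534 [-19.22577547  12.11054664   8.06210576  85.93777614   0.30044189
  90.71986695]
```

Emit:
play_rows:
  steps:
    - [[0.001,0.0077,0,-0.06],[0.0008,0.0077,0,-0.06],[0.0005,0.0077,0,-0.06],[0.0005,0.0077,0,-0.06],[0.0005,0.0077,0,-0.06]]

```text
time: 8.52
ee_pos: [0.6119, -0.2053, 0.1203]
tcp_rot: [-180.0, -0.2, 87.2]
wrist_force: [-2.6, 7.8, 3.1]
opening: 0.0145
grasp_force: 29.7
```

Emit:
play_rows:
  steps:
    - [[0.0004,0.0077,0,-0.06],[0.0004,0.0077,0,-0.06],[0.0004,0.0077,0,-0.06],[0.0004,0.0077,0,-0.06],[0.0004,0.0077,0,-0.06]]

```text
time: 8.93
ee_pos: [0.6498, -0.2006, 0.1202]
tcp_rot: [-180.0, -0.2, 104.4]
wrist_force: [-3.8, 8.0, 3.1]
opening: 0.0141
grasp_force: 29.9
```

Emit:
play_rows:
  steps:
    - [[0.0002,0.005,0,-0.04],[0.0002,0.005,0,-0.04],[0.0002,0.005,0,-0.04],[0,0,0,0],[0,0,0,0]]

```text
time: 9.35
ee_pos: [0.6641, -0.1956, 0.1202]
tcp_rot: [180.0, -0.2, 111.1]
wrist_force: [-3.2, 8.2, 1.9]
opening: 0.0139
grasp_force: 29.8
```

Run:
```python
from h import *
o=st(); h=np.array([.616,-.08]); d=o["ee_pos"][:2]-h; print(np.linalg.norm(d),np.degrees(np.arctan2(d[1],d[0]))%360-183.9, o["tcp_rot"],o["wrist_force"],o["torque"],o["opening"],o["grasp_force"],o["q"])
```

```text
0.1251851731703706 108.68844072505075 [ 1.79974895e+02 -1.64343361e-01  1.11134035e+02] [-3.19855876  8.24698675  1.93909354] [1.60627948 0.55497564 0.05242587] 0.013863397419939886 29.842570424079895 [-16.4746482   24.4069451   23.45934762  89.13280753   0.14551306
  52.39125052]
```

Emit:
play_rows:
  steps:
    - [[0,0.004,0,-0.03],[0,0.004,0,-0.03],[0,0,0,0],[0,0,0,0],[0,0,0,0]]

```text
time: 9.77
ee_pos: [0.665, -0.1951, 0.1199]
tcp_rot: [-179.3, -0.3, 114.3]
wrist_force: [-34.0, 0.6, 12.1]
opening: 0.0143
grasp_force: 31.5
```

Emit:
play_rows:
  steps:
    - [[0,0.003,0,-0.02],[0,0,0,0],[0,0,0,0],[0,0,0,0],[0,0,0,0]]

```text
time: 10.18
ee_pos: [0.6651, -0.1948, 0.1197]
tcp_rot: [-179.0, -0.4, 115.4]
wrist_force: [-48.6, -3.9, 14.1]
opening: 0.0142
grasp_force: 29.5
```

Emit:
play_rows:
  steps:
    - [[0,0,0,0],[0,0,0,0],[0,0,0,0],[0,0,0,0],[0,0,0,0]]
  gripper: 0.045

```text
time: 10.6
ee_pos: [0.6747, -0.1932, 0.1203]
tcp_rot: [180.0, 0.0, 115.6]
wrist_force: [-0.1, 0.7, 0.1]
opening: 0.0446
grasp_force: 0.0
```

Emit:
play_rows:
  steps:
    - [[0,0,-0.01,0],[0,0,-0.03,0],[0,0,-0.03,0],[0,0,-0.03,0],[0,0,-0.03,0]]

```text
time: 11.02
ee_pos: [0.674, -0.193, 0.2526]
tcp_rot: [179.9, 0.0, 115.6]
wrist_force: [1.6, 0.3, -0.6]
opening: 0.0449
grasp_force: 0.0
```

Run:
```python
from h import *
o=st(); print(o["ee_pos"],o["tcp_rot"],o["wrist_force"])
go(.50,-.07,.30,3.9,False)
```

```text
[ 0.67396431 -0.19299875  0.25264077] [1.79947297e+02 4.41251956e-02 1.15627225e+02] [ 1.56989759  0.32615518 -0.56523068]
go tool d(mm) [ 186.1 -103.6  -47.6] turn rad 1.95 | yaw 115.6 q6 48.4 q1 -16.0
```

Emit:
play_rows:
  steps:
    - [[0.0293,-0.0112,-0.0095,0],[0.0293,-0.0112,-0.0095,0],[0.0293,-0.0112,-0.0095,0],[0.0293,-0.0112,-0.0095,0],[0.0293,-0.0112,-0.0095,0]]
  gripper: 0.05

```text
time: 11.43
ee_pos: [0.5593, -0.0844, 0.2989]
tcp_rot: [179.9, 0.0, 115.6]
wrist_force: [-0.1, 1.0, 1.4]
opening: 0.0502
grasp_force: 0.0
```

Emit:
play_rows:
  steps:
    - [[0,0,0,-0.1192],[0,0,0,-0.1192],[0,0,0,-0.1192],[0,0,0,-0.1192],[0,0,0,-0.1192]]

```text
time: 11.85
ee_pos: [0.5604, -0.0851, 0.2988]
tcp_rot: [180.0, 0.1, 150.1]
wrist_force: [0.2, 0.0, -0.1]
opening: 0.05
grasp_force: 0.0
```

Emit:
play_rows:
  steps:
    - [[0,0,0,-0.1192],[0,0,0,-0.1192],[0,0,0,-0.1192],[0,0,0,-0.1192],[0,0,0,-0.1192]]

```text
time: 12.27
ee_pos: [0.5605, -0.0852, 0.2987]
tcp_rot: [-180.0, 0.1, -175.7]
wrist_force: [-0.1, 0.8, -0.3]
opening: 0.0498
grasp_force: 0.0
```

Run:
```python
from h import *
c=cam("wrist"); np.save("pics/w4.npy",c,allow_pickle=True); im=c["img"]; o=st(); print(o["ee_pos"],o["tcp_rot"],o["q"][5])
yaw=np.radians(3.9); X=np.array([np.cos(yaw),np.sin(yaw),0]); Y=np.array([-X[1],X[0],0]); O=np.array([.542,-.085,0])
L=lambda x,y,z:O+X*x+Y*y+np.array([0,0,z])
v=im.copy()
for q in ((-75,-40,10),(-75,40,10),(90,40,10),(90,-40,10),(-67,0,116),(67,0,116)):
    p=proj(c,[L(*(np.array(q)/1e3))])[0]; print(q,p.round(1)); cv2.circle(v,tuple(int(a) for a in p),2,(0,0,255),-1)
cv2.imwrite("pics/w4.png",cv2.resize(v,(800,600)))
```

```text
[ 0.56048957 -0.08520597  0.29866562] [-1.79987176e+02  6.48597467e-02 -1.75240685e+02] -13.404644324940984
(-75, -40, 10) [249.1  85.4]
(-75, 40, 10) [315.   85.8]
(90, 40, 10) [310.9 214.6]
(90, -40, 10) [251.5 214.3]
(-67, 0, 116) [282.4  91.3]
(67, 0, 116) [281.5 226.1]
```

View pics/w4.png

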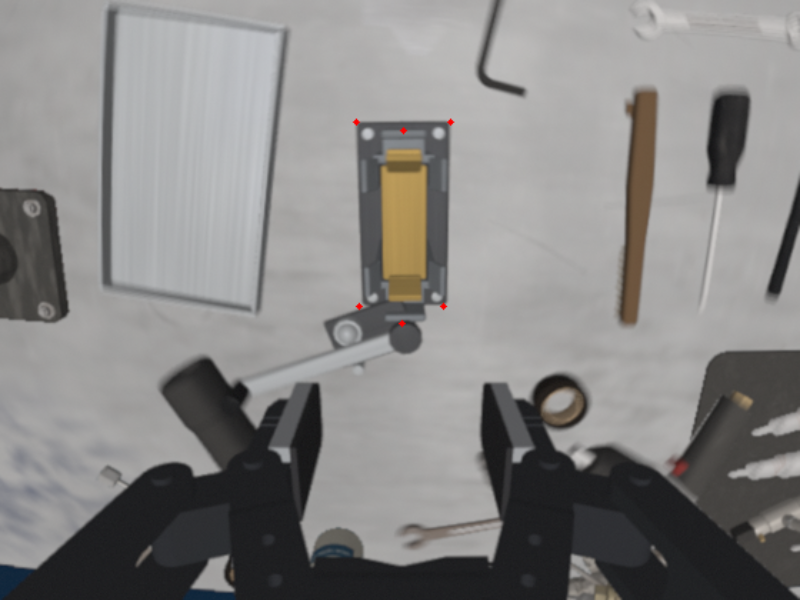

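Run:
```python
from h import *
c=np.load("pics/w4.npy",allow_pickle=True).item(); o=st(); r=R.from_euler("xyz",o["tcp_rot"],degrees=True).as_matrix()
d=ray(c,[(222.6,271.6),(338.8,271.6)])
for D in(.145,.153,.16,.17): P=c["p"]+d*D; print(D,((P-o["ee_pos"])@r*1e3).round(1).tolist())
print("hold",bot.hold_point_z)
im=c["img"]; hsv=cv2.cvtColor(im,cv2.COLOR_BGR2HSV); m=((hsv[...,0]>12)&(hsv[...,0]<30)&(hsv[...,1]>90)).astype(np.uint8)*255
m[:, :240]=0;m[:,330:]=0;m[:90]=0;m[225:]=0
ys=np.where(m.any(1))[0]; print(ys.min(),ys.max())
for a,b,z in((122,190,.088),):
    e=[]
    for y in range(a,b,4):
        xs=np.where(m[y])[0]; P=plane(c,[(xs.min()-.5,y),(xs.max()+.5,y)],z); e.append(np.r_[P.mean(0)[:2],np.linalg.norm(P[1]-P[0])])
    e=np.array(e); print(e.round(4)[::4]); k=np.polyfit(e[:,0],e[:,1],1); print("yaw",np.degrees(np.arctan(k[0])),"y at x=.542",np.polyval(k,.542))
cs=max(cv2.findContours(m,0,1)[0],key=cv2.contourArea)[:,0]
print(plane(c,[(282,ys.min()-.5),(282,ys.max()+.5)],.09))
```

```text
0.145 [[12.8, -23.4, -33.8], [12.4, 24.3, -33.8]]
0.153 [[9.0, -24.7, -26.6], [8.6, 25.6, -26.6]]
0.16 [[5.7, -25.9, -20.4], [5.3, 26.7, -20.3]]
0.17 [[1.0, -27.6, -11.4], [0.5, 28.3, -11.4]]
hold 0.0187
105 210
[[ 0.5052 -0.0876  0.034 ]
 [ 0.5215 -0.0859  0.0334]
 [ 0.5382 -0.0846  0.0338]
 [ 0.5553 -0.0828  0.0332]
 [ 0.5729 -0.0814  0.0337]]
yaw 5.223153708953866 y at x=.542 -0.0840633183720207
[[ 0.48771852 -0.08893412  0.09      ]
 [ 0.60017959 -0.08046653  0.09      ]]
```

Emit:
play_rows:
  steps:
    - [[-0.0027,0.0322,0,0],[-0.0027,0.0322,0,0],[-0.0027,0.0322,0,0],[-0.0027,0.0322,0,0],[-0.0027,0.0322,0,0]]
  gripper: 0.06

```text
time: 12.73
ee_pos: [0.5627, 0.0777, 0.2986]
tcp_rot: [180.0, 0.1, -176.3]
wrist_force: [1.0, -0.3, -0.2]
opening: 0.06
grasp_force: 0.0
```

Emit:
play_rows:
  steps:
    - [[-0.0027,0.0322,0,0],[-0.0027,0.0322,0,0],[-0.0027,0.0322,0,0],[-0.0027,0.0322,0,0],[-0.0027,0.0322,0,0]]

```text
time: 13.15
ee_pos: [0.5651, 0.2395, 0.2986]
tcp_rot: [180.0, 0.1, -176.3]
wrist_force: [-0.0, -0.2, 0.1]
opening: 0.0605
grasp_force: 0.0
```

Emit:
play_rows:
  steps:
    - [[-0.0027,0.0322,0,0],[-0.0027,0.0322,0,0],[-0.0027,0.0322,0,0],[-0.0027,0.0322,0,0],[-0.0027,0.0322,0,0]]

```text
time: 13.57
ee_pos: [0.5674, 0.4009, 0.2986]
tcp_rot: [180.0, 0.1, -176.3]
wrist_force: [1.2, -0.2, 0.6]
opening: 0.0602
grasp_force: 0.0
```

```bash
cat >> h.py <<'E'
def bars(c,near=None):
    """bright rectangles 84x32 with two dark holes -> centre, direction (deg), at top z=.016"""
    g=cv2.GaussianBlur(cv2.cvtColor(c["img"],cv2.COLOR_BGR2GRAY),(3,3),0)
    out=[]
    for th in range(120,235,5):
        cs,_=cv2.findContours((g>th).astype(np.uint8)*255,cv2.RETR_EXTERNAL,cv2.CHAIN_APPROX_NONE)
        for k in cs:
            if cv2.contourArea(k)<150: continue
            P=plane(c,k[:,0],.016)[:,:2].astype(np.float32); (x,y),(w,h),a=cv2.minAreaRect(P)
            if abs(max(w,h)-.084)<.008 and abs(min(w,h)-.032)<.007:
                b=cv2.boxPoints(((x,y),(w,h),a)); e=max(b[1]-b[0],b[2]-b[1],key=np.linalg.norm)
                out.append((x,y,(np.degrees(np.arctan2(e[1],e[0]))+90)%180-90,w,h,th))
    return out
E
python3 - <<'E'
from h import *
c=cam("wrist"); o=st(); print(o["ee_pos"],o["tcp_rot"],o["q"][5])
r=bars(c)
for b in r[::2]: print(np.round(b,4))
v=c["img"].copy(); cv2.imwrite("pics/w5.png",cv2.resize(v,(800,600)))
E
```

```text
[0.56679386 0.40642887 0.29511643] [ 1.79972415e+02 -1.42195403e-01 -1.76060430e+02] 31.66042065063962
[ 5.8470e-01  3.6310e-01 -5.3237e+00  3.5500e-02  8.1800e-02  1.9500e+02]
[ 5.8440e-01  3.6290e-01 -4.7237e+00  3.1900e-02  8.0700e-02  2.0000e+02]
[5.8830e-01 4.5380e-01 1.2248e+01 7.9400e-02 2.7400e-02 2.0500e+02]
[4.81900e-01 3.65100e-01 1.09188e+01 8.08000e-02 3.08000e-02 2.05000e+02]
```

View pics/w5.png

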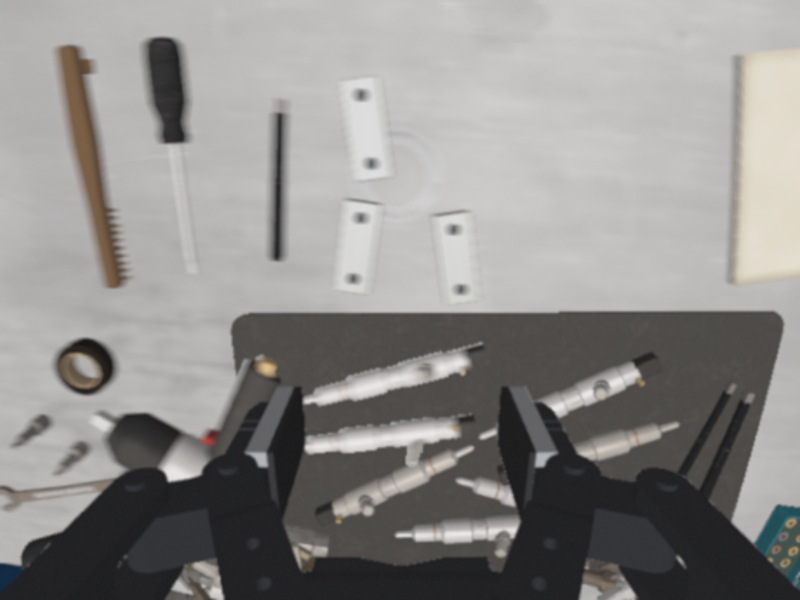

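Emit:
play_rows:
  steps:
    - [[-0.005,0.0088,0.03,0],[-0.005,0.0088,0.03,0],[-0.005,0.0088,0.03,0],[-0.005,0.0088,0.03,0],[-0.005,0.0088,0.03,0]]

```text
time: 14.03
ee_pos: [0.5899, 0.4455, 0.1469]
tcp_rot: [180.0, 0.0, -176.3]
wrist_force: [1.2, -0.1, 0.1]
opening: 0.06
grasp_force: 0.0
```

Emit:
play_rows:
  steps:
    - [[0,0,0.02,-0.074],[0,0,0.02,-0.074],[0,0,0.02,0],[0,0,0.02,0],[0,0,0.02,0]]

```text
time: 14.45
ee_pos: [0.5899, 0.4451, 0.0473]
tcp_rot: [180.0, 0.0, -167.8]
wrist_force: [1.0, 0.1, 0.3]
opening: 0.0598
grasp_force: 0.0
```

Run:
```python
from h import *
c=cam("wrist"); o=st(); print(o["time"],o["ee_pos"],o["tcp_rot"],o["q"][5])
for b in bars(c)[::2]: print(np.round(b,4))
cv2.imwrite("pics/w6.png",c["img"]); np.save("pics/w6.npy",c,allow_pickle=True)
go(.589,.452,0.0,192.4)
```

```text
14.5 [0.58852407 0.44404913 0.04240062] [-179.88130665   -0.26371978 -167.76622883] 24.799790794378666
[5.88100e-01 4.49100e-01 1.21571e+01 8.13000e-02 2.93000e-02 1.65000e+02]
[5.88000e-01 4.49100e-01 1.21976e+01 8.00000e-02 2.91000e-02 1.70000e+02]
[5.87300e-01 4.49000e-01 1.22279e+01 7.85000e-02 2.88000e-02 1.75000e+02]
go tool d(mm) [-2.3  7.8 42.4] turn rad -0.003 | yaw -167.8 q6 24.8 q1 37.0
```

View pics/w6.png

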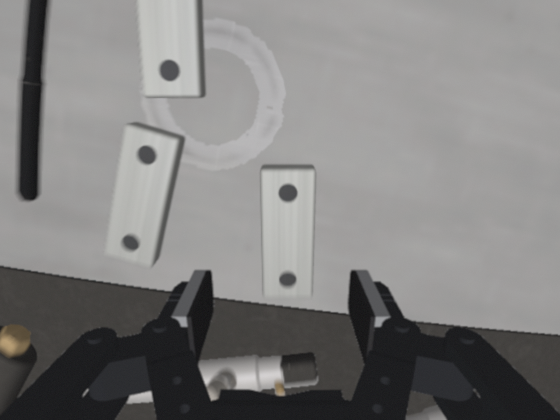

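Emit:
play_rows:
  steps:
    - [[0,0.005,0.01,0],[0,0,0.01,0],[0,0,0.01,0],[0,0,0.005,0],[0,0,0.005,0]]
  squeeze: 80

```text
time: 14.92
ee_pos: [0.5888, 0.4498, 0.0074]
tcp_rot: [-180.0, 0.0, -167.6]
wrist_force: [-0.3, -0.3, -0.3]
opening: 0.06
grasp_force: 0.0
```

Emit:
play_rows:
  steps:
    - [[0,0,0.002,0],[0,0,0.002,0],[0,0,0.002,0],[0,0,0.002,0],[0,0,0,0]]

```text
time: 15.33
ee_pos: [0.5887, 0.4497, -0.0005]
tcp_rot: [-180.0, -0.0, -167.6]
wrist_force: [0.2, 0.4, 0.2]
opening: 0.0597
grasp_force: 0.0
```

Emit:
play_rows:
  steps:
    - [[0,0,0.002,0],[0,0,0.002,0],[0,0,0.002,0],[0,0,0,0],[0,0,0,0]]

```text
time: 15.75
ee_pos: [0.5886, 0.4497, -0.0065]
tcp_rot: [-180.0, -0.0, -167.6]
wrist_force: [-0.4, -0.3, -0.9]
opening: 0.0601
grasp_force: 0.0
```

Emit:
play_rows:
  steps:
    - [[0,0,0.002,0],[0,0,0.002,0],[0,0,0,0],[0,0,0,0],[0,0,0,0]]

```text
time: 16.17
ee_pos: [0.5887, 0.4498, -0.0103]
tcp_rot: [-180.0, 0.0, -167.6]
wrist_force: [-0.1, -0.1, 0.1]
opening: 0.0597
grasp_force: 0.0
```

Emit:
play_rows:
  steps:
    - [[0,0,0.003,0],[0,0,0.003,0],[0,0,0.003,0],[0,0,0,0],[0,0,0,0]]

```text
time: 16.58
ee_pos: [0.5885, 0.4496, -0.0198]
tcp_rot: [-180.0, -0.0, -167.6]
wrist_force: [0.8, 0.4, 0.4]
opening: 0.0599
grasp_force: 0.0
```

Emit:
play_rows:
  steps:
    - [[0,0,0,0],[0,0,0,0],[0,0,0,0],[0,0,0,0],[0,0,0,0]]
  gripper: 0.02
  squeeze: 80

```text
time: 17.0
ee_pos: [0.589, 0.45, -0.0187]
tcp_rot: [180.0, 0.0, -167.6]
wrist_force: [0.2, -0.9, 3.0]
opening: 0.0303
grasp_force: 81.2
```

Emit:
play_rows:
  steps:
    - [[0,0,0,0],[0,0,0,0],[0,0,0,0],[0,0,0,0],[0,0,0,0]]

```text
time: 17.42
ee_pos: [0.589, 0.45, -0.0187]
tcp_rot: [180.0, 0.0, -167.6]
wrist_force: [-0.9, -0.2, 5.9]
opening: 0.0298
grasp_force: 81.3
```

Emit:
play_rows:
  steps:
    - [[0,0,-0.02,0],[0,0,-0.04,0],[0,0,-0.04,0],[0,0,-0.04,0],[0,0,-0.04,0]]

```text
time: 17.83
ee_pos: [0.5883, 0.4493, 0.1619]
tcp_rot: [-180.0, -0.1, -167.6]
wrist_force: [1.1, 0.6, -1.1]
opening: 0.0299
grasp_force: 80.6
```

Emit:
play_rows:
  steps:
    - [[0.0107,-0.0341,0,0],[0.0107,-0.0341,0,0],[0.0107,-0.0341,0,0],[0.0107,-0.0341,0,0],[0.0107,-0.0341,0,0]]

```text
time: 18.25
ee_pos: [0.5724, 0.2701, 0.1598]
tcp_rot: [-180.0, -0.1, -167.6]
wrist_force: [-0.6, -0.8, -1.1]
opening: 0.0298
grasp_force: 80.6
```

Emit:
play_rows:
  steps:
    - [[0.0107,-0.0341,0,0],[0.0107,-0.0341,0,0],[0.0107,-0.0341,0,0],[0.0107,-0.0341,0,0],[0.0107,-0.0341,0,0]]

```text
time: 18.67
ee_pos: [0.5566, 0.092, 0.1601]
tcp_rot: [-180.0, -0.0, -167.6]
wrist_force: [0.4, -0.5, -1.7]
opening: 0.03
grasp_force: 80.6
```

Emit:
play_rows:
  steps:
    - [[0.0107,-0.0341,0,0],[0.0107,-0.0341,0,0],[0.0107,-0.0341,0,0],[0.0107,-0.0341,0,0],[0.0107,-0.0341,0,0]]

```text
time: 19.08
ee_pos: [0.541, -0.0859, 0.1602]
tcp_rot: [180.0, -0.0, -167.6]
wrist_force: [0.0, 0.8, -1.9]
opening: 0.0298
grasp_force: 80.6
```

Emit:
play_rows:
  steps:
    - [[0,0,0,0.065],[0,0,0,0.064],[0,0,0,0],[0,0,0,0],[0,0,0,0]]

```text
time: 19.5
ee_pos: [0.5416, -0.0839, 0.1604]
tcp_rot: [180.0, -0.0, -174.9]
wrist_force: [-0.8, 0.1, -0.3]
opening: 0.0298
grasp_force: 80.6
```

```bash
cat >> h.py <<'E'
O=np.array([.542,-.0842]); YM=5.0
E
python3 - <<'E'
from h import *
c=cam("wrist"); o=st(); print(o["time"],o["ee_pos"],o["tcp_rot"],o["q"][5],o["opening"])
go(*O,.12,180+YM)
r=R.from_euler("xyz",o["tcp_rot"],degrees=True).as_matrix()
v=c["img"].copy()
y=np.radians(YM); X=np.array([np.cos(y),np.sin(y),0]); Y=np.array([-X[1],X[0],0])
for q in ((-75,-40,10),(-75,40,10),(90,40,10),(90,-40,10),(-44,-18,90),(-44,18,90)):
    p=proj(c,[np.r_[O,0]+X*q[0]/1e3+Y*q[1]/1e3+[0,0,q[2]/1e3]])[0]; cv2.circle(v,tuple(int(a) for a in p),2,(0,0,255),-1)
for q in ((42,16),(42,-16),(-42,16),(-42,-16)):  # bar top corners in tool frame, top 34.7 mm behind
    p=proj(c,[o["ee_pos"]+r@np.array([q[0]/1e3,q[1]/1e3,-.0347])])[0]; cv2.circle(v,tuple(int(a) for a in p),2,(0,255,0),-1)
cv2.imwrite("pics/w7.png",cv2.resize(v,(800,600)))
E
```

```text
19.55 [ 0.54167558 -0.08384867  0.16049992] [ 1.79998054e+02 -1.84990296e-02 -1.74866788e+02] -13.93104322237126 0.02986736130810011
go tool d(mm) [-0.3 -0.4 40.5] turn rad 0.002 | yaw -174.9 q6 -13.9 q1 -8.8
```

View pics/w7.png

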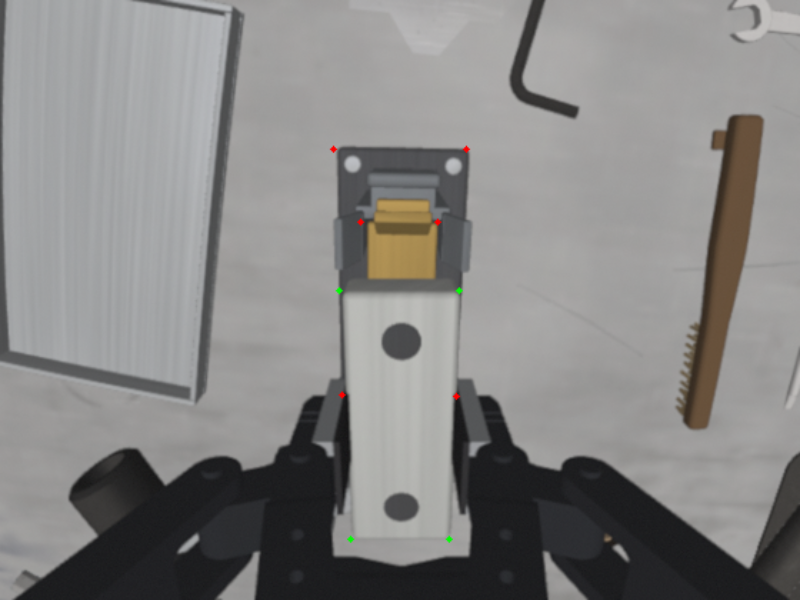

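Emit:
play_rows:
  steps:
    - [[0,0.001,0.012,0],[0,0,0.012,0],[0,0,0.012,0],[0,0,0.012,0],[0,0,0.012,0]]

```text
time: 19.97
ee_pos: [0.5413, -0.0831, 0.0991]
tcp_rot: [180.0, -0.0, -175.0]
wrist_force: [-0.5, 0.3, -0.8]
opening: 0.0298
grasp_force: 80.6
```

Emit:
play_rows:
  steps:
    - [[0,0,0.005,0],[0,0,0.005,0],[0,0,0.005,0],[0,0,0.005,0],[0,0,0.005,0]]

```text
time: 20.38
ee_pos: [0.5425, -0.0834, 0.0767]
tcp_rot: [-180.0, 0.1, -175.0]
wrist_force: [-0.4, 0.4, 4.5]
opening: 0.0301
grasp_force: 81.3
```

Emit:
play_rows:
  steps:
    - [[0,0,0.005,0],[0,0,0.005,0],[0,0,0.005,0],[0,0,0.005,0],[0,0,0.004,0]]

```text
time: 20.8
ee_pos: [0.5425, -0.0835, 0.0521]
tcp_rot: [-180.0, 0.1, -175.0]
wrist_force: [2.6, -0.4, 3.9]
opening: 0.03
grasp_force: 81.2
```

Emit:
play_rows:
  steps:
    - [[0,0,0,0],[0,0,0,0],[0,0,0,0],[0,0,0,0],[0,0,0,0]]

```text
time: 21.22
ee_pos: [0.542, -0.0834, 0.0521]
tcp_rot: [-180.0, 0.1, -175.0]
wrist_force: [3.2, -1.3, 4.4]
opening: 0.0302
grasp_force: 81.2
```

Emit:
play_rows:
  steps:
    - [[0,0,0.0015,0],[0,0,0,0],[0,0,0,0],[0,0,0,0],[0,0,0,0]]

```text
time: 21.63
ee_pos: [0.5417, -0.0832, 0.0502]
tcp_rot: [180.0, 0.0, -175.0]
wrist_force: [3.6, -0.6, 4.8]
opening: 0.0298
grasp_force: 81.2
```

Emit:
play_rows:
  steps:
    - [[0,0,0,0],[0,0,0,0],[0,0,0,0],[0,0,0,0],[0,0,0,0]]
  gripper: 0.045

```text
time: 22.05
ee_pos: [0.5412, -0.0832, 0.0497]
tcp_rot: [180.0, -0.1, -175.0]
wrist_force: [0.4, 0.6, 0.4]
opening: 0.0448
grasp_force: 0.0
```

Emit:
play_rows:
  steps:
    - [[0,0,-0.005,0],[0,0,-0.03,0],[0,0,-0.04,0],[0,0,-0.04,0],[0,0,-0.04,0]]

```text
time: 22.47
ee_pos: [0.541, -0.0832, 0.2072]
tcp_rot: [180.0, -0.0, -175.0]
wrist_force: [0.7, 0.1, 0.9]
opening: 0.0449
grasp_force: 0.0
```

Run:
```python
from h import *
o=st(); print(o["ee_pos"],o["tcp_rot"],o["wrist_force"])
c=cam("wrist"); v=c["img"][60:300,180:390]; t=cam("top")["img"][180:270,145:290]
cv2.imwrite("pics/w8.png",np.hstack([cv2.resize(v,None,fx=1.75,fy=1.75),cv2.resize(t,(430,420))]))
go(.585,.3615,.17,175.7)
```

```text
[ 0.54098439 -0.08320033  0.20720586] [ 1.79998269e+02 -1.85778109e-02 -1.75005733e+02] [0.72257524 0.09852516 0.86161611]
go tool d(mm) [-79.6 439.9  42.5] turn rad 0.162 | yaw -175.0 q6 -13.7 q1 -8.7
```

View pics/w8.png

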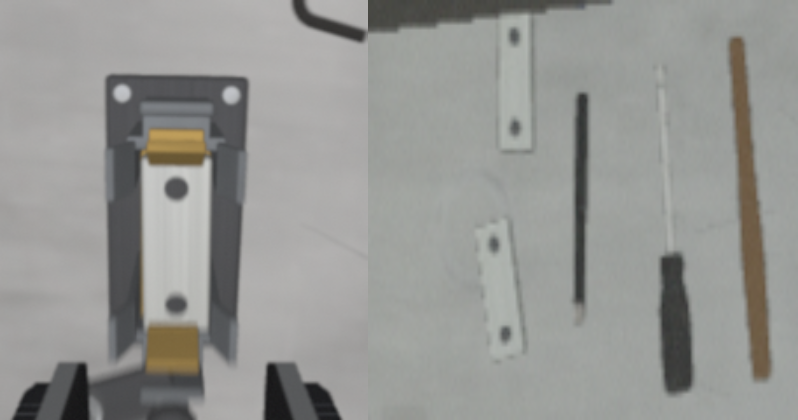

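Run:
```python
from h import *
c=cam("top")
for px in ([(194.2,187.7),(194.6,207.2)],[(187.1,232.1),(191.2,251.6)]):
    P=plane(c,px,.016); d=P[0]-P[1]; m=P.mean(0); print(P.mean(0).round(4),np.linalg.norm(d).round(4),np.degrees(np.arctan2(d[1],d[0])).round(1)); go(m[0],m[1],.13,180+np.degrees(np.arctan2(d[1],d[0])))
```

```text
[0.6091 0.3483 0.016 ] 0.056 1.3
go tool d(mm) [-103.   424.5   79.2] turn rad 0.065 | yaw -175.0 q6 -13.7 q1 -8.7
[0.4824 0.3631 0.016 ] 0.0568 12.0
go tool d(mm) [ 21.9 450.2  78.4] turn rad -0.122 | yaw -175.0 q6 -13.7 q1 -8.7
```

Emit:
play_rows:
  steps:
    - [[0.0015,0.03,0,0],[0.0015,0.03,0,0],[0.0015,0.03,0,0],[0.0015,0.03,0,0],[0.0015,0.03,0,0]]
  gripper: 0.06

```text
time: 23.03
ee_pos: [0.5202, 0.0667, 0.2041]
tcp_rot: [-180.0, -0.1, -175.0]
wrist_force: [0.8, 0.3, -0.3]
opening: 0.0603
grasp_force: 0.0
```

Emit:
play_rows:
  steps:
    - [[0.0015,0.03,0,0],[0.0015,0.03,0,0],[0.0015,0.03,0,0],[0.0015,0.03,0,0],[0.0015,0.03,0,0]]

```text
time: 23.45
ee_pos: [0.4997, 0.2155, 0.2041]
tcp_rot: [-180.0, -0.1, -175.0]
wrist_force: [1.0, -0.1, 0.2]
opening: 0.0602
grasp_force: 0.0
```

Emit:
play_rows:
  steps:
    - [[0.0015,0.03,0.026,0],[0.0015,0.03,0.026,0],[0.0015,0.03,0.026,0],[0.0015,0.03,0.026,0],[0.0015,0.03,0.026,-0.122]]

```text
time: 23.87
ee_pos: [0.4789, 0.364, 0.0728]
tcp_rot: [-180.0, -0.1, -168.1]
wrist_force: [1.3, 0.5, 1.1]
opening: 0.06
grasp_force: 0.0
```

Emit:
play_rows:
  steps:
    - [[0,0,0,0],[0,0,0,0],[0,0,0,0],[0,0,0,0],[0,0,0,0]]

```text
time: 24.28
ee_pos: [0.4808, 0.3625, 0.0765]
tcp_rot: [180.0, 0.1, -168.1]
wrist_force: [1.0, 0.8, -0.7]
opening: 0.06
grasp_force: 0.0
```

```bash
cat >> h.py <<'E'
def nb(x,y):
    c=cam("wrist"); r=[b for b in bars(c) if np.hypot(b[0]-x,b[1]-y)<.04]
    if not r: print("none"); [print(np.round(b,4)) for b in bars(c)]; return
    for b in r[::2]: print(np.round(b,4))
    m=np.median(np.array(r),0); print("n",len(r),"med",m[:3].round(4)); go(m[0],m[1],-.0187,180+m[2])
E
python3 -c "
from h import *
print(st()['ee_pos'],st()['time']); nb(.4824,.3631)"
```

```text
[0.48083219 0.36245745 0.07652281] 24.2833
[4.8230e-01 3.6240e-01 1.1283e+01 8.2000e-02 2.9900e-02 1.5500e+02]
[4.81900e-01 3.62500e-01 1.16105e+01 8.10000e-02 2.95000e-02 1.65000e+02]
n 4 med [ 0.4819  0.3623 11.2518]
go tool d(mm) [-0.9 -0.4 95.2] turn rad 0.011 | yaw -168.1 q6 25.1 q1 37.0
```

Emit:
play_rows:
  steps:
    - [[-0.001,0,0.025,0.01],[0,0,0.025,0],[0,0,0.025,0],[0,0,0.012,0],[0,0,0.008,0]]

```text
time: 24.75
ee_pos: [0.4807, 0.3623, -0.021]
tcp_rot: [-180.0, -0.1, -168.6]
wrist_force: [0.2, 1.3, 0.4]
opening: 0.06
grasp_force: 0.0
```

Emit:
play_rows:
  steps:
    - [[0,0,0,0],[0,0,0,0],[0,0,0,0],[0,0,0,0],[0,0,0,0]]
  gripper: 0.02

```text
time: 25.17
ee_pos: [0.4819, 0.3639, -0.0179]
tcp_rot: [179.9, 0.1, -168.6]
wrist_force: [-0.3, -0.6, 5.9]
opening: 0.0299
grasp_force: 81.4
```

Emit:
play_rows:
  steps:
    - [[0,0,0,0],[0,0,0,0],[0,0,0,0],[0,0,0,0],[0,0,0,0]]

```text
time: 25.58
ee_pos: [0.4819, 0.3639, -0.0179]
tcp_rot: [179.9, 0.2, -168.6]
wrist_force: [-0.1, -1.6, 6.1]
opening: 0.0298
grasp_force: 81.4
```

Emit:
play_rows:
  steps:
    - [[0,0,-0.02,0],[0,0,-0.04,0],[0,0,-0.04,0],[0,0,-0.04,0],[0,0,-0.04,0]]

```text
time: 26.0
ee_pos: [0.4807, 0.3631, 0.1626]
tcp_rot: [180.0, 0.0, -168.6]
wrist_force: [1.2, 0.4, -1.1]
opening: 0.0297
grasp_force: 80.5
```

```bash
python3 -c "
from h import *
print(st()['ee_pos'],st()['time']); go(.542,-.0834,.16,185)"
```

```text
[0.48070223 0.36311036 0.16264995] 26.0
go tool d(mm) [  28.3 -449.8    2.5] turn rad 0.112 | yaw -168.6 q6 25.6 q1 37.1
```

Emit:
play_rows:
  steps:
    - [[0.0019,-0.03,0,0],[0.0019,-0.03,0,0],[0.0019,-0.03,0,0],[0.0019,-0.03,0,0],[0.0019,-0.03,0,0]]

```text
time: 26.42
ee_pos: [0.5014, 0.2132, 0.1608]
tcp_rot: [180.0, 0.1, -168.6]
wrist_force: [-0.1, -0.0, -1.3]
opening: 0.0297
grasp_force: 80.5
```

Emit:
play_rows:
  steps:
    - [[0.0019,-0.03,0,0],[0.0019,-0.03,0,0],[0.0019,-0.03,0,0],[0.0019,-0.03,0,0],[0.0019,-0.03,0,0]]

```text
time: 26.83
ee_pos: [0.5218, 0.064, 0.1608]
tcp_rot: [-180.0, 0.1, -168.6]
wrist_force: [1.1, -0.3, -1.6]
opening: 0.0296
grasp_force: 80.5
```

Emit:
play_rows:
  steps:
    - [[0.0019,-0.03,0,0],[0.0019,-0.03,0,0],[0.0019,-0.03,0,0],[0.0019,-0.03,0,0],[0.0019,-0.03,0,0]]

```text
time: 27.25
ee_pos: [0.5422, -0.085, 0.1608]
tcp_rot: [-180.0, 0.1, -168.6]
wrist_force: [0.4, 0.9, -1.5]
opening: 0.0298
grasp_force: 80.5
```

Emit:
play_rows:
  steps:
    - [[0,0,0,0.112],[0,0,0,0],[0,0,0,0],[0,0,0,0],[0,0,0,0]]

```text
time: 27.67
ee_pos: [0.5421, -0.0826, 0.1604]
tcp_rot: [180.0, 0.0, -174.8]
wrist_force: [0.1, 0.3, -1.1]
opening: 0.0298
grasp_force: 80.5
```

```bash
cat >> h.py <<'E'
def inhand():
    """bar top in the hand, in tool coords (mm): ends along tool x at given row, from the wrist image"""
    c=cam("wrist"); o=st(); r=R.from_euler("xyz",o["tcp_rot"],degrees=True).as_matrix()
    g=cv2.cvtColor(c["img"],cv2.COLOR_BGR2GRAY); z=o["ee_pos"][2]+.0347
    for th in (150,165,180):
        m=(g>th).astype(np.uint8); p=proj(c,[o["ee_pos"]+r@np.array([0,.009,-.0347])])[0].astype(int)
        _,lab=cv2.connectedComponents(m); 
        k=(lab==lab[p[1],p[0]]) if m[p[1],p[0]] else None
        if k is None: print(th,"no"); continue
        v,u=np.where(k); P=(plane(c,np.c_[u,v],z)-o["ee_pos"])@r*1e3
        print(th,"tool x",np.percentile(P[:,0],[.2,99.8]).round(1),"y",np.percentile(P[:,1],[2,98]).round(1),len(u))
E
python3 -c "
from h import *
print(st()['ee_pos'],st()['time'],st()['opening']); go(.542,-.0834,.16,185); inhand()"
```

```text
[ 0.5420911  -0.08263424  0.16039794] 27.6667 0.029761846188775195
go tool d(mm) [ 0.2 -0.8  0.4] turn rad 0.003 | yaw -174.8 q6 -13.8 q1 -8.7
150 tool x [-51.  41.] y [-14.8  17.8] 12858
165 tool x [-40.   40.6] y [-13.7  14.2] 10639
180 no
```

Bar is centred. Press it in.

Emit:
play_rows:
  steps:
    - [[0,-0.0008,0.012,0],[0,0,0.012,0],[0,0,0.012,0],[0,0,0.012,0],[0,0,0.012,0]]

```text
time: 28.13
ee_pos: [0.5417, -0.0841, 0.0982]
tcp_rot: [180.0, -0.1, -175.0]
wrist_force: [-0.9, 0.7, -0.8]
opening: 0.0302
grasp_force: 80.5
```

Emit:
play_rows:
  steps:
    - [[0,0,0.005,0],[0,0,0.005,0],[0,0,0.005,0],[0,0,0.005,0],[0,0,0.005,0]]

```text
time: 28.55
ee_pos: [0.5434, -0.0845, 0.0766]
tcp_rot: [-180.0, 0.2, -175.0]
wrist_force: [-1.3, -0.1, 14.4]
opening: 0.0299
grasp_force: 82.5
```

Emit:
play_rows:
  steps:
    - [[0,0,0.005,0],[0,0,0.005,0],[0,0,0.005,0],[0,0,0.005,0],[0,0,0.005,0]]

```text
time: 28.97
ee_pos: [0.5425, -0.0847, 0.0544]
tcp_rot: [-179.9, 0.2, -175.0]
wrist_force: [-18.8, -1.8, 31.3]
opening: 0.0299
grasp_force: 94.1
```

Emit:
play_rows:
  steps:
    - [[0,0,0,0],[0,0,0,0],[0,0,0,0],[0,0,0,0],[0,0,0,0]]

```text
time: 29.38
ee_pos: [0.5423, -0.0847, 0.0536]
tcp_rot: [-179.9, 0.1, -175.0]
wrist_force: [-14.9, 0.9, 23.6]
opening: 0.0301
grasp_force: 93.7
```

Emit:
play_rows:
  steps:
    - [[0.001,0,0,0],[0.001,0,0.001,0],[0,0,0.001,0],[0,0,0,0],[0,0,0,0]]

```text
time: 29.8
ee_pos: [0.5423, -0.0848, 0.0531]
tcp_rot: [-179.9, 0.4, -175.0]
wrist_force: [-8.9, 1.5, 27.6]
opening: 0.0298
grasp_force: 94.5
```

```bash
cat >> h.py <<'E'
def holes():
    c=cam("wrist"); o=st(); r=R.from_euler("xyz",o["tcp_rot"],degrees=True).as_matrix()
    g=cv2.cvtColor(c["img"],cv2.COLOR_BGR2GRAY)
    m=np.zeros_like(g); p=[proj(c,[o["ee_pos"]+r@np.array([s*.028,0,-.0347])])[0] for s in(1,-1)]
    a=int(p[0][0]); m[int(p[0][1])-45:int(p[1][1])+25,a-22:a+22]=(g[int(p[0][1])-45:int(p[1][1])+25,a-22:a+22]<110)*255
    n,lab,s,ce=cv2.connectedComponentsWithStats(m)
    for i in range(1,n):
        if s[i,4]>60: print("blob",ce[i].round(1),s[i].tolist())
    for z in (-.025,-.03,-.0347,-.04,-.045): print(z,[proj(c,[o["ee_pos"]+r@np.array([q*.028,0,z])])[0].round(1).tolist() for q in (1,-1)])
    return c
E
python3 -c "
from h import *
c=holes(); cv2.imwrite('pics/w9.png',c['img'])"
```

```text
blob [277.3 215.2] [257, 213, 44, 5, 201]
blob [280.7 233.5] [268, 221, 26, 26, 501]
blob [280.5 367. ] [269, 356, 24, 22, 444]
-0.025 [[279.8, 228.9], [279.9, 339.4]]
-0.03 [[279.7, 233.3], [279.9, 346.4]]
-0.0347 [[279.7, 237.7], [279.9, 353.3]]
-0.04 [[279.7, 243.1], [279.8, 361.6]]
-0.045 [[279.6, 248.5], [279.8, 369.8]]
```

Emit:
play_rows:
  steps:
    - [[0,0,0,0],[0,0,0,0],[0,0,0,0],[0,0,0,0],[0,0,0,0]]
  gripper: 0.05

```text
time: 30.27
ee_pos: [0.5401, -0.0844, 0.0478]
tcp_rot: [180.0, -0.0, -175.0]
wrist_force: [-0.2, -0.1, -0.9]
opening: 0.0503
grasp_force: 0.0
```

Emit:
play_rows:
  steps:
    - [[-0.002,0,-0.006,0],[0,0,-0.03,0],[0,0,-0.035,0],[0,0,-0.04,0],[0,0,-0.04,0]]

```text
time: 30.68
ee_pos: [0.5417, -0.0842, 0.2008]
tcp_rot: [180.0, -0.0, -175.0]
wrist_force: [0.8, -1.3, 0.2]
opening: 0.05
grasp_force: 0.0
```

Emit:
play_rows:
  steps:
    - [[0,0,0,0],[0,0,0,0],[0,0,0,0],[0,0,0,0],[0,0,0,0]]
  gripper: 0.0

```text
time: 31.1
ee_pos: [0.5416, -0.0841, 0.1977]
tcp_rot: [180.0, -0.1, -175.0]
wrist_force: [-0.1, 0.8, 0.2]
opening: 0.0003
grasp_force: 0.0
```

Run:
```python
from h import *
c=cam("wrist"); o=st(); print(o["ee_pos"],o["tcp_rot"],o["time"])
cv2.imwrite("pics/w10.png",c["img"])
y=np.radians(5); L=lambda x,yy,z:np.array([.542+x*np.cos(y)-yy*np.sin(y),-.0834+x*np.sin(y)+yy*np.cos(y),z])
g=cv2.cvtColor(c["img"],cv2.COLOR_BGR2GRAY)
for z in(.08,.09,.1,.11): print(z,[proj(c,[L(q,0,z)])[0].round(1).tolist() for q in(-.028,.028)])
p0=proj(c,[L(-.045,0,.1)])[0].astype(int);p1=proj(c,[L(.045,0,.1)])[0].astype(int); print(p0,p1)
m=np.zeros_like(g); sl=(slice(p0[1],p1[1]),slice(p0[0]-20,p0[0]+20)); m[sl]=(g[sl]<110)*255
n,lab,s,ce=cv2.connectedComponentsWithStats(m)
for i in range(1,n):
    if s[i,4]>40: print("blob",ce[i].round(1),s[i].tolist())
# brightness profile along the centre-line off the holes
xs=p0[0]+10; print([int(v) for v in g[p0[1]-10:p1[1]+10:4,xs]])
```

```text
[ 0.54164566 -0.08420534  0.19783912] [ 1.79969553e+02 -1.26649937e-01 -1.75006708e+02] 31.15
0.08 [[281.0, 166.1], [281.0, 231.3]]
0.09 [[281.0, 168.5], [281.0, 235.7]]
0.1 [[281.0, 171.1], [281.0, 240.4]]
0.11 [[281.1, 173.9], [281.1, 245.4]]
[281 148] [281 259]
blob [281.4 151. ] [266, 148, 32, 7, 220]
blob [280.6 164.4] [275, 158, 13, 13, 124]
blob [299.9 233.3] [299, 212, 2, 41, 44]
blob [279.6 235.5] [274, 230, 12, 12, 115]
blob [279.  255.2] [265, 252, 30, 7, 194]
[159, 130, 138, 88, 95, 197, 197, 197, 196, 196, 196, 196, 196, 196, 197, 196, 195, 195, 196, 196, 196, 196, 196, 197, 197, 196, 197, 198, 191, 104, 105, 104, 89]
```

Emit:
play_rows:
  steps:
    - [[-0.0225,0.0008,0,0],[0,0,0.025,0],[0,0,0.025,0],[0,0,0.025,0],[0,0,0.02,0]]

```text
time: 31.57
ee_pos: [0.5636, -0.0813, 0.1013]
tcp_rot: [180.0, -0.2, -175.0]
wrist_force: [-1.2, -0.2, 0.9]
opening: 0.0001
grasp_force: 0.0
```

Emit:
play_rows:
  steps:
    - [[0,0,0.005,0],[0,0,0.005,0],[0,0,0.003,0],[0,0,0.003,0],[0,0,0.002,0]]

```text
time: 31.98
ee_pos: [0.565, -0.0816, 0.087]
tcp_rot: [-180.0, 0.1, -175.0]
wrist_force: [0.1, -0.4, 0.2]
opening: -0.0001
grasp_force: 0.0
```

Emit:
play_rows:
  steps:
    - [[0,0,0.003,0],[0,0,0.003,0],[0,0,0.003,0],[0,0,0.003,0],[0,0,0,0]]

```text
time: 32.4
ee_pos: [0.5645, -0.0815, 0.0738]
tcp_rot: [180.0, -0.0, -175.0]
wrist_force: [0.2, 0.0, -0.4]
opening: 0.0001
grasp_force: 0.1
```

Emit:
play_rows:
  steps:
    - [[0,0,0.002,0],[0,0,0.002,0],[0,0,0.002,0],[0,0,0,0],[0,0,0,0]]

```text
time: 32.82
ee_pos: [0.5649, -0.0816, 0.0686]
tcp_rot: [-180.0, 0.1, -175.0]
wrist_force: [1.8, -0.3, 5.1]
opening: -0.0001
grasp_force: 2.3
```

Emit:
play_rows:
  steps:
    - [[0,0,0.002,0],[0,0,0.002,0],[0,0,0.002,0],[0,0,0,0],[0,0,0,0]]

```text
time: 33.23
ee_pos: [0.5649, -0.0815, 0.0625]
tcp_rot: [-180.0, 0.0, -175.0]
wrist_force: [2.8, 0.0, 5.4]
opening: 0.0002
grasp_force: 2.6
```

Emit:
play_rows:
  steps:
    - [[0,0,0.002,0],[0,0,0.002,0],[0,0,0,0],[0,0,0,0],[0,0,0,0]]

```text
time: 33.65
ee_pos: [0.5649, -0.0816, 0.0586]
tcp_rot: [-180.0, 0.1, -175.0]
wrist_force: [3.1, -0.5, 5.4]
opening: -0.0001
grasp_force: 2.8
```

Emit:
play_rows:
  steps:
    - [[0,0,-0.005,0],[0,0,-0.01,0],[0,0,-0.04,0],[0,0,-0.04,0],[0,0,-0.04,0]]

```text
time: 34.07
ee_pos: [0.563, -0.0814, 0.1945]
tcp_rot: [180.0, -0.2, -175.0]
wrist_force: [1.2, 0.1, -0.3]
opening: 0.0001
grasp_force: 0.0
```

Emit:
play_rows:
  steps:
    - [[0.0225,-0.0008,0,0],[0,0,0,0],[0,0,0,0],[0,0,0,0],[0,0,0,0]]

```text
time: 34.48
ee_pos: [0.5418, -0.0841, 0.1919]
tcp_rot: [180.0, -0.1, -175.0]
wrist_force: [-0.2, 0.2, 0.0]
opening: -0.0
grasp_force: 0.0
```

```bash
cat >> h.py <<'E'
def mag():
    c=cam("wrist"); o=st(); print(o["ee_pos"],o["tcp_rot"],o["time"])
    y=np.radians(5); L=lambda x,yy,z:np.array([.542+x*np.cos(y)-yy*np.sin(y),-.0834+x*np.sin(y)+yy*np.cos(y),z])
    g=cv2.cvtColor(c["img"],cv2.COLOR_BGR2GRAY)
    for z in(.08,.09,.1): print(z,[proj(c,[L(q,0,z)])[0].round(1).tolist() for q in(-.028,.028)])
    p0=proj(c,[L(-.045,0,.1)])[0].astype(int);p1=proj(c,[L(.045,0,.1)])[0].astype(int)
    m=np.zeros_like(g); sl=(slice(p0[1],p1[1]),slice(p0[0]-20,p0[0]+20)); m[sl]=(g[sl]<110)*255
    n,lab,s,ce=cv2.connectedComponentsWithStats(m)
    for i in range(1,n):
        if s[i,4]>70: print("blob",ce[i].round(1),s[i].tolist())
    return c
E
python3 -c "
from h import *
c=mag(); cv2.imwrite('pics/w11.png',c['img'])"
```

```text
[ 0.54185664 -0.08409456  0.19187676] [ 1.79966068e+02 -1.37560900e-01 -1.74996165e+02] 34.5333
0.08 [[281.0, 167.3], [281.0, 233.6]]
0.09 [[281.0, 169.7], [281.0, 238.2]]
0.1 [[281.0, 172.4], [281.0, 243.0]]
blob [281.4 151.9] [265, 149, 34, 7, 225]
blob [280.6 165.9] [275, 160, 13, 13, 132]
blob [279.4 234.9] [274, 230, 12, 11, 112]
blob [279.3 255.5] [260, 246, 40, 16, 369]
```

Emit:
play_rows:
  steps:
    - [[-0.007,0.0283,0,0],[-0.007,0.0283,0,0],[-0.007,0.0283,0,0],[-0.007,0.0283,0,0],[-0.007,0.0283,0,0]]
  gripper: 0.06

```text
time: 34.95
ee_pos: [0.5646, 0.0612, 0.1922]
tcp_rot: [-180.0, -0.1, -175.0]
wrist_force: [0.0, -1.0, 0.5]
opening: 0.059
grasp_force: 0.0
```

Emit:
play_rows:
  steps:
    - [[-0.007,0.0283,0,0],[-0.007,0.0283,0,0],[-0.007,0.0283,0,0],[-0.007,0.0283,0,0],[-0.007,0.0283,0,0]]

```text
time: 35.37
ee_pos: [0.5871, 0.2053, 0.1921]
tcp_rot: [-180.0, -0.1, -175.0]
wrist_force: [0.6, -0.1, 0.5]
opening: 0.0602
grasp_force: 0.0
```

Emit:
play_rows:
  steps:
    - [[-0.007,0.0283,0.023,0],[-0.007,0.0283,0.023,0],[-0.007,0.0283,0.023,0],[-0.007,0.0283,0.023,0],[-0.007,0.0283,0.023,0.065]]

```text
time: 35.78
ee_pos: [0.6093, 0.3492, 0.0757]
tcp_rot: [-179.9, -0.1, -178.7]
wrist_force: [-0.1, -0.5, 0.2]
opening: 0.0602
grasp_force: 0.0
```

Emit:
play_rows:
  steps:
    - [[0,0,0,0],[0,0,0,0],[0,0,0,0],[0,0,0,0],[0,0,0,0]]

```text
time: 36.2
ee_pos: [0.6105, 0.347, 0.0797]
tcp_rot: [180.0, 0.1, -178.8]
wrist_force: [-0.0, -0.1, -0.2]
opening: 0.0599
grasp_force: 0.0
```

```bash
python3 -c "
from h import *
print(st()['ee_pos'],st()['time']); nb(.6091,.3483)"
```

```text
[0.61045145 0.34698802 0.07973907] 36.2
[6.0820e-01 3.4790e-01 1.0096e+00 8.1300e-02 3.0800e-02 1.7000e+02]
[6.0820e-01 3.4810e-01 1.0548e+00 8.1200e-02 2.9900e-02 1.8000e+02]
[6.081e-01 3.479e-01 5.471e-01 8.000e-02 2.920e-02 1.900e+02]
[6.0770e-01 3.4820e-01 1.2033e+00 7.8900e-02 2.8600e-02 2.0000e+02]
n 7 med [0.6082 0.3479 1.0096]
go tool d(mm) [ 2.4  0.9 98.4] turn rad 0.004 | yaw -178.8 q6 28.4 q1 29.6
```

Emit:
play_rows:
  steps:
    - [[0.0022,0.0009,0.025,0],[0,0,0.025,0],[0,0,0.025,0],[0,0,0.014,0],[0,0,0.0085,0]]
  squeeze: 110

```text
time: 36.67
ee_pos: [0.607, 0.3475, -0.0209]
tcp_rot: [-180.0, -0.1, -178.8]
wrist_force: [-0.3, 1.2, 0.3]
opening: 0.0599
grasp_force: 0.0
```

Emit:
play_rows:
  steps:
    - [[0,0,0,0],[0,0,0,0],[0,0,0,0],[0,0,0,0],[0,0,0,0]]
  gripper: 0.02

```text
time: 37.08
ee_pos: [0.6086, 0.349, -0.0172]
tcp_rot: [179.9, 0.2, -178.7]
wrist_force: [-0.6, -1.0, 6.9]
opening: 0.0292
grasp_force: 110.7
```

Emit:
play_rows:
  steps:
    - [[0,0,0,0],[0,0,0,0],[0,0,0,0],[0,0,0,0],[0,0,0,0]]

```text
time: 37.5
ee_pos: [0.6085, 0.349, -0.0172]
tcp_rot: [179.9, 0.2, -178.7]
wrist_force: [-1.1, -2.0, 6.4]
opening: 0.0289
grasp_force: 110.7
```

Emit:
play_rows:
  steps:
    - [[0,0,-0.02,0],[0,0,-0.04,0],[0,0,-0.04,0],[0,0,-0.04,0],[0,0,-0.04,0]]

```text
time: 37.92
ee_pos: [0.6073, 0.3485, 0.1632]
tcp_rot: [180.0, 0.0, -178.7]
wrist_force: [-0.7, 0.2, -0.8]
opening: 0.0289
grasp_force: 109.8
```

```bash
python3 -c "
from h import *
print(st()['ee_pos'],st()['time']); go(.542,-.0834,.16,185)"
```

```text
[0.60733146 0.34847794 0.16322553] 37.9167
go tool d(mm) [  74.9 -430.3    3. ] turn rad -0.065 | yaw -178.7 q6 28.6 q1 29.8
```

Emit:
play_rows:
  steps:
    - [[0.005,-0.0287,0,0],[0.005,-0.0287,0,0],[0.005,-0.0287,0,0],[0.005,-0.0287,0,0],[0.005,-0.0287,0,0]]

```text
time: 38.33
ee_pos: [0.5855, 0.2035, 0.1612]
tcp_rot: [180.0, 0.1, -178.7]
wrist_force: [0.3, -0.4, -0.4]
opening: 0.0288
grasp_force: 109.7
```

Emit:
play_rows:
  steps:
    - [[0.005,-0.0287,0,0],[0.005,-0.0287,0,0],[0.005,-0.0287,0,0],[0.005,-0.0287,0,0],[0.005,-0.0287,0,0]]

```text
time: 38.75
ee_pos: [0.5637, 0.0593, 0.1614]
tcp_rot: [180.0, 0.1, -178.7]
wrist_force: [0.5, -0.7, -1.5]
opening: 0.0287
grasp_force: 109.7
```

Emit:
play_rows:
  steps:
    - [[0.005,-0.0287,0,0],[0.005,-0.0287,0,0],[0.005,-0.0287,0,0],[0.005,-0.0287,0,0],[0.005,-0.0287,0,0]]

```text
time: 39.17
ee_pos: [0.5419, -0.0848, 0.1614]
tcp_rot: [-180.0, 0.1, -178.7]
wrist_force: [0.3, 0.2, -0.8]
opening: 0.0291
grasp_force: 109.7
```

Emit:
play_rows:
  steps:
    - [[0,0,0,-0.065],[0,0,0,0],[0,0,0,0],[0,0,0,0],[0,0,0,0]]

```text
time: 39.58
ee_pos: [0.5423, -0.0826, 0.1608]
tcp_rot: [180.0, 0.0, -175.0]
wrist_force: [-0.7, 0.2, -1.3]
opening: 0.0287
grasp_force: 109.8
```

```bash
python3 -c "
from h import *
print(st()['ee_pos'],st()['time'],st()['opening']); go(.542,-.0834,.16,185); holes()"
```

```text
[ 0.54234714 -0.08264854  0.16083125] 39.5833 0.02871660199828439
go tool d(mm) [ 0.4 -0.7  0.8] turn rad -0.0 | yaw -175.0 q6 -13.7 q1 -8.7
blob [278.2 199.4] [257, 196, 44, 8, 344]
blob [280.5 238.1] [268, 226, 26, 25, 521]
blob [280.5 352.9] [269, 344, 24, 19, 351]
-0.025 [[279.7, 228.8], [279.9, 339.3]]
-0.03 [[279.7, 233.2], [279.8, 346.3]]
-0.0347 [[279.6, 237.6], [279.8, 353.2]]
-0.04 [[279.6, 242.9], [279.8, 361.4]]
-0.045 [[279.5, 248.3], [279.8, 369.7]]
```

Emit:
play_rows:
  steps:
    - [[0,-0.0007,0.012,0],[0,0,0.012,0],[0,0,0.012,0],[0,0,0.012,0],[0,0,0.012,0]]

```text
time: 40.05
ee_pos: [0.5417, -0.084, 0.0987]
tcp_rot: [180.0, -0.1, -175.0]
wrist_force: [-0.2, -0.3, -0.3]
opening: 0.0287
grasp_force: 109.8
```

Emit:
play_rows:
  steps:
    - [[0,0,0.005,0],[0,0,0.005,0],[0,0,0.005,0],[0,0,0.005,0],[0,0,0,0]]

```text
time: 40.47
ee_pos: [0.5428, -0.0843, 0.0808]
tcp_rot: [-180.0, 0.1, -175.0]
wrist_force: [0.4, -0.7, -0.8]
opening: 0.0292
grasp_force: 110.0
```

```bash
python3 -c "
from h import *
o=st();print(o['ee_pos'],o['wrist_force'],o['torque']); holes()"
```

```text
[ 0.54278194 -0.08428262  0.08076489] [ 0.42503469 -0.71927971 -0.75259538] [-0.1661718  -0.03490696 -0.1255571 ]
blob [279.4 197.2] [257, 192, 44, 12, 448]
blob [280.5 238.2] [268, 226, 26, 25, 515]
blob [280.6 352.8] [270, 344, 23, 19, 342]
-0.025 [[279.8, 228.6], [279.9, 339.2]]
-0.03 [[279.8, 233.0], [279.9, 346.2]]
-0.0347 [[279.7, 237.4], [279.9, 353.1]]
-0.04 [[279.7, 242.7], [279.9, 361.4]]
-0.045 [[279.7, 248.1], [279.8, 369.7]]
```

Emit:
play_rows:
  steps:
    - [[0,0,0.004,0],[0,0,0.004,0],[0,0,0.004,0],[0,0,0.004,0],[0,0,0,0]]

```text
time: 40.93
ee_pos: [0.5433, -0.0844, 0.0684]
tcp_rot: [-179.9, 0.3, -175.0]
wrist_force: [-10.5, 1.3, 25.1]
opening: 0.0292
grasp_force: 113.2
```

Emit:
play_rows:
  steps:
    - [[0,0,0.004,0],[0,0,0.004,0],[0,0,0.004,0],[0,0,0.003,0],[0,0,0,0]]

```text
time: 41.35
ee_pos: [0.541, -0.0845, 0.0532]
tcp_rot: [-179.9, -0.0, -175.0]
wrist_force: [-21.6, -1.1, 30.2]
opening: 0.0291
grasp_force: 125.7
```

```bash
python3 -c "
from h import *
o=st();print(o['ee_pos'],o['wrist_force'],o['torque']); holes()"
```

```text
[ 0.54095275 -0.08448813  0.05315743] [-21.57662843  -1.10547945  30.23637998] [-0.00926678  3.4944858   0.15894722]
blob [279.4 217.6] [257, 216, 44, 5, 185]
blob [280.9 235.9] [269, 224, 25, 25, 489]
blob [280.4 368.3] [269, 358, 24, 20, 414]
-0.025 [[279.7, 229.0], [279.8, 339.5]]
-0.03 [[279.7, 233.4], [279.8, 346.5]]
-0.0347 [[279.6, 237.8], [279.8, 353.4]]
-0.04 [[279.6, 243.1], [279.8, 361.7]]
-0.045 [[279.5, 248.6], [279.7, 370.0]]
```

Emit:
play_rows:
  steps:
    - [[0,0,0,0],[0,0,0,0],[0,0,0,0],[0,0,0,0],[0,0,0,0]]
  gripper: 0.05
  squeeze: 60

```text
time: 41.82
ee_pos: [0.5422, -0.0841, 0.0493]
tcp_rot: [180.0, -0.0, -175.0]
wrist_force: [-0.8, -0.9, 0.7]
opening: 0.0501
grasp_force: 0.0
```

Emit:
play_rows:
  steps:
    - [[0,0,-0.006,0],[0,0,-0.02,0],[0,0,-0.02,0],[0,0,-0.02,0],[0,0,-0.02,0]]

```text
time: 42.23
ee_pos: [0.5421, -0.0841, 0.1369]
tcp_rot: [180.0, 0.0, -175.0]
wrist_force: [-0.5, -0.3, 0.3]
opening: 0.0502
grasp_force: 0.0
```

Emit:
play_rows:
  steps:
    - [[0,0,-0.02,0],[-0.0225,0.0002,0,0],[0,0,0,0],[0,0,0,0],[0,0,0,0]]
  gripper: 0.0

```text
time: 42.65
ee_pos: [0.564, -0.082, 0.1551]
tcp_rot: [180.0, -0.1, -175.0]
wrist_force: [0.0, 0.5, -0.5]
opening: -0.0004
grasp_force: 0.0
```

```bash
python3 -c "
from h import *
print(st()['wrist_force'],st()['opening']); go(.5645,-.0812,.09,185)
c=mag()"
```

```text
[ 0.0186372   0.47947405 -0.45018272] -0.00042574733644885855
go tool d(mm) [-0.6  0.7 65.1] turn rad 0.0 | yaw -175.0 q6 -13.3 q1 -8.3
[ 0.5638824  -0.08194596  0.1551258 ] [ 1.79983651e+02 -8.11084897e-02 -1.75000034e+02] 42.7
0.08 [[280.7, 144.6], [280.7, 223.3]]
0.09 [[280.7, 146.6], [280.7, 228.3]]
0.1 [[280.7, 148.8], [280.7, 233.6]]
blob [280.7 124. ] [262, 120, 38, 10, 340]
blob [280.9 141.5] [273, 134, 16, 16, 195]
blob [279.6 227.6] [273, 221, 14, 14, 166]
blob [279. 252.] [261, 249, 37, 7, 249]
```

Emit:
play_rows:
  steps:
    - [[0,0.0005,0.02,0],[0,0,0.02,0],[0,0,0.02,0],[0,0,0.01,0],[0,0,0.005,0]]

```text
time: 43.12
ee_pos: [0.5632, -0.0814, 0.0789]
tcp_rot: [180.0, -0.2, -175.0]
wrist_force: [-0.2, -0.2, -0.4]
opening: -0.0001
grasp_force: 0.0
```

Emit:
play_rows:
  steps:
    - [[0,0,0.004,0],[0,0,0.003,0],[0,0,0.003,0],[0,0,0,0],[0,0,0,0]]

```text
time: 43.53
ee_pos: [0.5649, -0.0815, 0.0712]
tcp_rot: [-180.0, 0.1, -175.0]
wrist_force: [-0.6, -0.5, -0.0]
opening: 0.0002
grasp_force: 0.0
```

Emit:
play_rows:
  steps:
    - [[0,0,0.003,0],[0,0,0.003,0],[0,0,0.003,0],[0,0,0,0],[0,0,0,0]]

```text
time: 43.95
ee_pos: [0.5654, -0.0816, 0.0625]
tcp_rot: [-180.0, 0.1, -175.0]
wrist_force: [1.6, -0.9, 4.5]
opening: 0.0001
grasp_force: 2.1
```

Emit:
play_rows:
  steps:
    - [[0,0,0.002,0],[0,0,0.001,0],[0,0,0,0],[0,0,0,0],[0,0,0,0]]

```text
time: 44.37
ee_pos: [0.5654, -0.0816, 0.0596]
tcp_rot: [-180.0, 0.1, -175.0]
wrist_force: [0.3, 0.7, 5.4]
opening: 0.0003
grasp_force: 2.8
```

Emit:
play_rows:
  steps:
    - [[0,0,-0.005,0],[0,0,-0.01,0],[0,0,-0.04,0],[0,0,-0.04,0],[0,0,-0.04,0]]

```text
time: 44.78
ee_pos: [0.5635, -0.0813, 0.1953]
tcp_rot: [180.0, -0.1, -175.0]
wrist_force: [1.1, -0.0, 0.5]
opening: -0.0002
grasp_force: 0.0
```

Emit:
play_rows:
  steps:
    - [[0.0225,-0.0008,0,0],[0,0,0,0],[0,0,0,0],[0,0,0,0],[0,0,0,0]]

```text
time: 45.2
ee_pos: [0.542, -0.0841, 0.1925]
tcp_rot: [180.0, -0.1, -175.0]
wrist_force: [-1.2, 0.3, 0.2]
opening: 0.0003
grasp_force: 0.0
```

```bash
python3 -c "
from h import *
c=mag(); cv2.imwrite('pics/w12.png',c['img'])
s=cam('scene')
a=cv2.resize(c['img'][110:290,180:380],(400,360),interpolation=cv2.INTER_CUBIC); b=cv2.resize(s['img'][190:280,275:375],(400,360),interpolation=cv2.INTER_CUBIC)
d=cv2.resize(cam('top')['img'][165:285,140:450],(800,240))
cv2.imwrite('pics/fin.png',np.vstack([np.hstack([a,b]),d]))
"
```

```text
[ 0.54201183 -0.08406692  0.19245516] [ 1.79967965e+02 -1.22565420e-01 -1.74996794e+02] 45.25
0.08 [[281.0, 166.8], [281.0, 233.1]]
0.09 [[281.0, 169.3], [281.0, 237.6]]
0.1 [[281.0, 171.9], [281.0, 242.4]]
blob [281.8 151.1] [265, 148, 34, 8, 238]
blob [281.  165.6] [275, 160, 13, 13, 130]
blob [277.8 252.2] [260, 205, 40, 57, 429]
blob [279.6 234.5] [274, 229, 12, 12, 113]
```

View pics/fin.png

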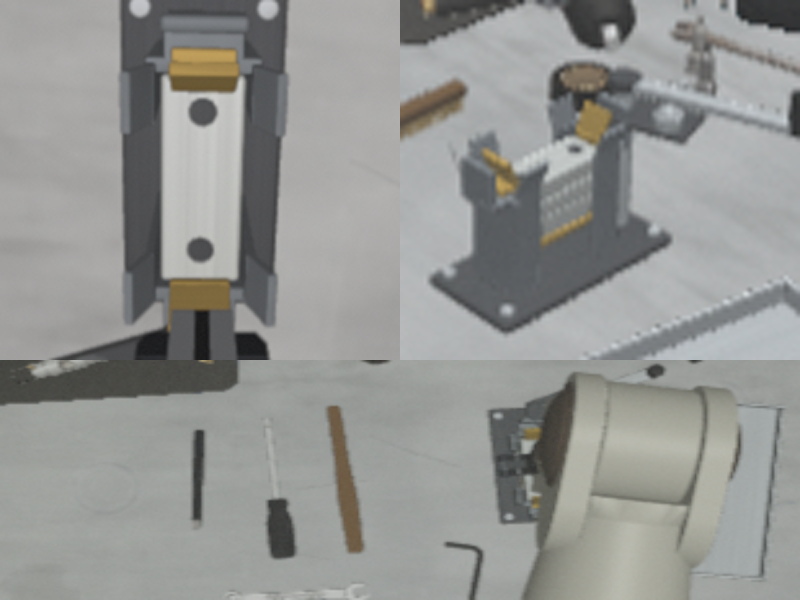

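Emit:
play_rows:
  steps:
    - [[-0.0007,0.0208,0,0],[-0.0007,0.0208,0,0],[-0.0007,0.0208,0,0],[-0.0007,0.0208,0,0],[-0.0007,0.0208,0,0]]
  gripper: 0.045

```text
time: 45.77
ee_pos: [0.5365, 0.0206, 0.1932]
tcp_rot: [180.0, -0.0, -175.0]
wrist_force: [0.5, -1.0, 0.8]
opening: 0.0448
grasp_force: 0.0
```

Emit:
play_rows:
  steps:
    - [[-0.0007,0.0208,0.01,0],[-0.0007,0.0208,0.02,0],[-0.0007,0.0208,0.02,0],[-0.0007,0.0208,0.02,0],[-0.0007,0.0208,0.01,0]]

```text
time: 46.18
ee_pos: [0.5299, 0.1244, 0.1107]
tcp_rot: [-180.0, -0.2, -175.0]
wrist_force: [-0.2, -0.4, -0.1]
opening: 0.0453
grasp_force: 0.0
```

Emit:
play_rows:
  steps:
    - [[0,0,0,0],[0,0,0,0],[0,0,0,0],[0,0,0,0],[0,0,0,0]]

```text
time: 46.6
ee_pos: [0.5315, 0.1229, 0.1144]
tcp_rot: [180.0, 0.1, -175.1]
wrist_force: [-0.9, -0.0, 0.1]
opening: 0.0452
grasp_force: 0.0
```

```bash
cat >> h.py <<'E'
def tool(kind,zc,amin=400,z_go=0.0):
    """largest blob of the tool's colour in wrist view near the image's centre column -> axis on plane zc"""
    c=cam("wrist"); im=c["img"]; hsv=cv2.cvtColor(im,cv2.COLOR_BGR2HSV); g=hsv[...,2]; o=st(); print(o["ee_pos"],o["time"])
    m=((hsv[...,1]>70)&(hsv[...,0]<25)) if kind=="brown" else (g<85)
    m=cv2.morphologyEx(m.astype(np.uint8)*255,cv2.MORPH_OPEN,np.ones((7,7)) if kind=="brown" else np.ones((3,3)))
    m[265:]=0
    n,lab,s,ce=cv2.connectedComponentsWithStats(m)
    for i in range(1,n):
        if s[i,4]<amin: continue
        v,u=np.where(lab==i); P=plane(c,np.c_[u,v],zc)[:,:2]
        vx,vy,x,y=cv2.fitLine(P.astype(np.float32),cv2.DIST_L2,0,.01,.01).ravel(); 
        if vx<0: vx,vy=-vx,-vy
        t=(P-[x,y])@[vx,vy]; w=(P-[x,y])@[-vy,vx]
        print(kind,"box",s[i].tolist(),"pt",round(float(x),4),round(float(y),4),"dir",np.degrees(np.arctan2(vy,vx)).round(1),"x range",P[:,0].min().round(4),P[:,0].max().round(4),"len",np.ptp(t).round(3),"wid",np.ptp(np.percentile(w,[3,97])).round(3))
    return c
E
python3 -c "
from h import *
c=tool('brown',.026); cv2.imwrite('pics/w13.png',c['img']); go(.5307,.1239,0,186)"
```

```text
[0.53148917 0.12292981 0.11429418] 46.65
brown box [264, 58, 29, 207, 5078] pt 0.4934 0.1184 dir 6.5 x range 0.4259 0.577 len 0.151 wid 0.017
go tool d(mm) [  0.8   1.  114.3] turn rad -0.019 | yaw -175.1 q6 8.1 q1 13.0
```

Emit:
play_rows:
  steps:
    - [[0,0,0.03,-0.023],[0,0,0.03,0],[0,0,0.03,0],[0,0,0.015,0],[0,0,0.01,0]]

```text
time: 47.07
ee_pos: [0.5301, 0.1228, -0.0034]
tcp_rot: [-180.0, -0.1, -173.7]
wrist_force: [0.5, 0.2, 0.7]
opening: 0.0448
grasp_force: 0.0
```

Emit:
play_rows:
  steps:
    - [[0,0,0,0],[0,0,0,0],[0,0,0,0],[0,0,0,0],[0,0,0,0]]
  gripper: 0.005
  squeeze: 50

```text
time: 47.48
ee_pos: [0.5319, 0.1237, -0.0]
tcp_rot: [180.0, 0.1, -173.7]
wrist_force: [0.7, -0.1, 3.1]
opening: 0.0159
grasp_force: 50.0
```

Emit:
play_rows:
  steps:
    - [[0,0,0,0],[0,0,0,0],[0,0,0,0],[0,0,0,0],[0,0,0,0]]

```text
time: 47.9
ee_pos: [0.5319, 0.1237, -0.0001]
tcp_rot: [180.0, 0.1, -173.7]
wrist_force: [-0.9, -0.3, 6.2]
opening: 0.0156
grasp_force: 50.3
```

Emit:
play_rows:
  steps:
    - [[0,0,-0.02,0],[0,0,-0.04,0],[0,0,-0.04,0],[0,0,-0.04,0],[0,0,-0.04,0]]

```text
time: 48.32
ee_pos: [0.5305, 0.1235, 0.1806]
tcp_rot: [180.0, -0.0, -173.7]
wrist_force: [0.4, 0.8, -0.7]
opening: 0.0162
grasp_force: 49.5
```

```bash
cat >> h.py <<'E'
def tray(tx,ty): return np.array([.5156+tx*.9933+ty*.1158,-.273-tx*.1158+ty*.9933])
E
python3 -c "
from h import *
p=tray(0,.048); print(p,st()['opening']); go(*p,.18,173.35)"
```

```text
[ 0.5211584 -0.2253216] 0.016215949895680544
go tool d(mm) [  47.7 -345.7    0.6] turn rad 0.226 | yaw -173.7 q6 6.8 q1 13.1
```

Emit:
play_rows:
  steps:
    - [[0.0048,-0.0346,0,0],[0.0048,-0.0346,0,0],[0.0048,-0.0346,0,0],[0.0048,-0.0346,0,0],[0.0048,-0.0346,0,0]]

```text
time: 48.73
ee_pos: [0.5259, -0.0524, 0.1789]
tcp_rot: [-180.0, 0.0, -173.7]
wrist_force: [1.1, 0.3, -0.7]
opening: 0.0161
grasp_force: 49.5
```

Emit:
play_rows:
  steps:
    - [[0.0048,-0.0346,0,0],[0.0048,-0.0346,0,0],[0.0048,-0.0346,0,0],[0.0048,-0.0346,0,0],[0.0048,-0.0346,0,0]]

```text
time: 49.15
ee_pos: [0.521, -0.2273, 0.1788]
tcp_rot: [-180.0, 0.0, -173.7]
wrist_force: [0.8, -0.5, -1.4]
opening: 0.0163
grasp_force: 49.5
```

Emit:
play_rows:
  steps:
    - [[0,0,0,0.113],[0,0,0,0.113],[0,0,0,0],[0,0,0,0],[0,0,0,0]]

```text
time: 49.57
ee_pos: [0.5215, -0.2253, 0.1787]
tcp_rot: [180.0, 0.0, 173.6]
wrist_force: [0.4, -0.4, -0.9]
opening: 0.0164
grasp_force: 49.5
```

```bash
python3 -c "
from h import *
p=tray(0,.048); print(p,st()['opening']); go(*p,.005,173.35)
tool('brown',st()['ee_pos'][2]+.026,amin=200)
c=cam('wrist'); print([proj(c,[np.r_[tray(x,y),.022]])[0].round(1).tolist() for x in(-.121,) for y in(-.071,.071)])
g=cv2.cvtColor(c['img'],cv2.COLOR_BGR2GRAY); print(g[120,::10].tolist())
cv2.imwrite('pics/w14.png',c['img'])
"
```

```text
[ 0.5211584 -0.2253216] 0.016359552134094728
go tool d(mm) [ 3.000e-01 -1.000e-01  1.737e+02] turn rad 0.004 | yaw 173.6 q6 -17.0 q1 -23.4
[ 0.52149965 -0.22516337  0.17877973] 49.6167
brown box [256, 23, 50, 242, 11691] pt 0.46 -0.2182 dir -6.3 x range 0.415 0.5103 len 0.094 wid 0.018
brown box [451, 144, 49, 25, 867] pt 0.471 -0.1429 dir 86.3 x range 0.4662 0.4754 len 0.021 wid 0.008
[[140.6, 48.6], [308.1, 47.1]]
[172, 175, 176, 176, 179, 181, 182, 180, 179, 179, 181, 184, 181, 179, 194, 205, 214, 212, 208, 211, 211, 204, 208, 210, 210, 208, 96, 103, 101, 103, 97, 186, 182, 182, 182, 179, 180, 183, 78, 90, 91, 88, 91, 87, 89, 97, 85, 184, 184, 184, 183, 184, 181, 178, 177, 174]
```

Emit:
play_rows:
  steps:
    - [[0,0,0.03,0],[0,0,0.03,0],[0,0,0.03,0],[0,0,0.03,0],[0,0,0.03,0]]

```text
time: 50.08
ee_pos: [0.5214, -0.2252, 0.0275]
tcp_rot: [-180.0, 0.0, 173.5]
wrist_force: [0.5, -0.8, -0.5]
opening: 0.0159
grasp_force: 49.5
```

Emit:
play_rows:
  steps:
    - [[0,0,0.007,0],[0,0,0.006,0],[0,0,0.005,0],[0,0,0.004,0],[0,0,0,0]]

```text
time: 50.5
ee_pos: [0.522, -0.2258, 0.0075]
tcp_rot: [-180.0, 0.1, 173.4]
wrist_force: [-0.0, 0.3, -0.6]
opening: 0.0161
grasp_force: 49.5
```

Emit:
play_rows:
  steps:
    - [[0,0,0.002,0],[0,0,0,0],[0,0,0,0],[0,0,0,0],[0,0,0,0]]

```text
time: 50.92
ee_pos: [0.5216, -0.2257, 0.005]
tcp_rot: [-180.0, 0.0, 173.4]
wrist_force: [0.5, 0.8, -0.8]
opening: 0.0158
grasp_force: 49.5
```

Emit:
play_rows:
  steps:
    - [[0,0,0.001,0],[0,0,0,0],[0,0,0,0],[0,0,0,0],[0,0,0,0]]
  gripper: 0.028

```text
time: 51.33
ee_pos: [0.5214, -0.2256, 0.0037]
tcp_rot: [-180.0, 0.0, 173.4]
wrist_force: [-0.2, 0.5, 0.1]
opening: 0.028
grasp_force: 0.0
```

Emit:
play_rows:
  steps:
    - [[0,0,-0.01,0],[0,0,-0.03,0],[0,0,-0.04,0],[0,0,-0.04,0],[0,0,-0.04,0]]

```text
time: 51.75
ee_pos: [0.521, -0.2254, 0.1663]
tcp_rot: [-180.0, 0.0, 173.4]
wrist_force: [1.8, -0.1, 0.4]
opening: 0.0279
grasp_force: 0.0
```

```bash
python3 -c "
from h import *
go(.4582,.1949,.16,184.9); tool('brown',.03,amin=200)"
```

```text
go tool d(mm) [110.9 410.2   6.2] turn rad -0.201 | yaw 173.4 q6 -16.8 q1 -23.4
[ 0.52311094 -0.22635466  0.17514263] 51.8
brown box [268, 64, 23, 201, 4016] pt 0.4918 -0.2232 dir -6.5 x range 0.415 0.59 len 0.175 wid 0.017
brown box [463, 147, 54, 25, 962] pt 0.5112 -0.0434 dir 83.6 x range 0.5003 0.5207 len 0.051 wid 0.019
```

Emit:
play_rows:
  steps:
    - [[0.0074,0.0273,0,0],[0.0074,0.0273,0,0],[0.0074,0.0273,0,0],[0.0074,0.0273,0,0],[0.0074,0.0273,0,0]]
  gripper: 0.05

```text
time: 52.22
ee_pos: [0.5, -0.0846, 0.1646]
tcp_rot: [-180.0, 0.0, 173.3]
wrist_force: [0.3, 1.4, -0.1]
opening: 0.0499
grasp_force: 0.0
```

Emit:
play_rows:
  steps:
    - [[0.0074,0.0273,0,0],[0.0074,0.0273,0,0],[0.0074,0.0273,0,0],[0.0074,0.0273,0,0],[0.0074,0.0273,0,0]]

```text
time: 52.63
ee_pos: [0.4791, 0.0554, 0.1646]
tcp_rot: [180.0, 0.1, 173.4]
wrist_force: [0.2, -0.8, -0.5]
opening: 0.0499
grasp_force: 0.0
```

Emit:
play_rows:
  steps:
    - [[0.0074,0.0273,0.015,0],[0.0074,0.0273,0.015,0],[0.0074,0.0273,0.015,0],[0.0074,0.0273,0.015,-0.1],[0.003,0.0273,0.015,-0.1]]

```text
time: 53.05
ee_pos: [0.4597, 0.1948, 0.089]
tcp_rot: [180.0, 0.1, -174.9]
wrist_force: [0.3, -0.4, 0.4]
opening: 0.0499
grasp_force: 0.0
```

Emit:
play_rows:
  steps:
    - [[0,0,0,0],[0,0,0,0],[0,0,0,0],[0,0,0,0],[0,0,0,0]]

```text
time: 53.47
ee_pos: [0.4607, 0.1927, 0.0896]
tcp_rot: [180.0, 0.1, -175.3]
wrist_force: [-0.1, -0.1, -0.4]
opening: 0.05
grasp_force: 0.0
```

```bash
python3 -c "
from h import *
c=tool('dark',.0155,amin=300); cv2.imwrite('pics/w15.png',c['img']); go(.4582,.1949,-.006,184.9)"
```

```text
[0.46065276 0.1926704  0.08948488] 53.5167
dark box [0, 146, 41, 18, 388] pt 0.4306 0.0062 dir 80.5 x range 0.4251 0.4359 len 0.031 wid 0.006
dark box [262, 154, 41, 111, 4100] pt 0.4546 0.1937 dir 5.1 x range 0.4166 0.4993 len 0.082 wid 0.026
dark box [391, 236, 19, 29, 380] pt 0.4812 0.2836 dir -0.2 x range 0.4693 0.4921 len 0.023 wid 0.01
go tool d(mm) [ 2.4  2.4 95.5] turn rad -0.003 | yaw -175.3 q6 18.0 q1 22.7
```

Emit:
play_rows:
  steps:
    - [[0.0036,0.0016,0.03,-0.003],[0,0,0.03,0],[0,0,0.02,0],[0,0,0.012,0],[0,0,0.008,0]]

```text
time: 53.93
ee_pos: [0.456, 0.194, -0.0124]
tcp_rot: [-180.0, -0.1, -175.1]
wrist_force: [0.1, 0.5, -0.6]
opening: 0.0499
grasp_force: 0.0
```

Emit:
play_rows:
  steps:
    - [[0,0,0,0],[0,0,0,0],[0,0,0,0],[0,0,0,0],[0,0,0,0]]
  gripper: 0.01
  squeeze: 50

```text
time: 54.35
ee_pos: [0.4572, 0.1949, -0.0101]
tcp_rot: [180.0, 0.1, -175.0]
wrist_force: [-0.5, -0.8, 4.6]
opening: 0.023
grasp_force: 51.2
```

Emit:
play_rows:
  steps:
    - [[0,0,0,0],[0,0,0,0],[0,0,0,0],[0,0,0,0],[0,0,0,0]]

```text
time: 54.77
ee_pos: [0.4572, 0.1949, -0.0101]
tcp_rot: [180.0, 0.1, -175.0]
wrist_force: [0.2, -0.3, 5.8]
opening: 0.0229
grasp_force: 51.3
```

Emit:
play_rows:
  steps:
    - [[0,0,-0.02,0],[0,0,-0.04,0],[0,0,-0.04,0],[0,0,-0.04,0],[0,0,-0.04,0]]

```text
time: 55.18
ee_pos: [0.4559, 0.1945, 0.1707]
tcp_rot: [180.0, 0.0, -175.0]
wrist_force: [1.5, 0.5, -1.3]
opening: 0.0228
grasp_force: 50.4
```

```bash
python3 -c "
from h import *
p=tray(-.06,0); print(p,st()['opening']); go(*p,.17,173.35)"
```

```text
[ 0.456002 -0.266052] 0.022792661974855057
go tool d(mm) [  40.1 -458.8    0.7] turn rad 0.203 | yaw -175.0 q6 18.1 q1 23.1
```

Emit:
play_rows:
  steps:
    - [[0.0027,-0.0306,0,0],[0.0027,-0.0306,0,0],[0.0027,-0.0306,0,0],[0.0027,-0.0306,0,0],[0.0027,-0.0306,0,0]]

```text
time: 55.6
ee_pos: [0.456, 0.0398, 0.169]
tcp_rot: [-180.0, 0.0, -175.0]
wrist_force: [0.5, -0.1, -1.3]
opening: 0.0222
grasp_force: 50.4
```

Emit:
play_rows:
  steps:
    - [[0.0027,-0.0306,0,0],[0.0027,-0.0306,0,0],[0.0027,-0.0306,0,0],[0.0027,-0.0306,0,0],[0.0027,-0.0306,0,0]]

```text
time: 56.02
ee_pos: [0.4559, -0.114, 0.1689]
tcp_rot: [-180.0, 0.0, -175.0]
wrist_force: [0.9, 0.4, -1.6]
opening: 0.0227
grasp_force: 50.4
```

Emit:
play_rows:
  steps:
    - [[0.0027,-0.0306,0,0],[0.0027,-0.0306,0,0],[0.0027,-0.0306,0,0],[0.0027,-0.0306,0,0],[0.0027,-0.0306,0,0]]

```text
time: 56.43
ee_pos: [0.4557, -0.2677, 0.1688]
tcp_rot: [-180.0, 0.0, -175.0]
wrist_force: [1.1, -0.5, -1.3]
opening: 0.0229
grasp_force: 50.4
```

Emit:
play_rows:
  steps:
    - [[0,0,0,0.102],[0,0,0,0.101],[0,0,0,0],[0,0,0,0],[0,0,0,0]]

```text
time: 56.85
ee_pos: [0.4561, -0.2659, 0.1688]
tcp_rot: [-180.0, 0.0, 173.6]
wrist_force: [1.0, 0.4, -1.4]
opening: 0.0229
grasp_force: 50.4
```

```bash
python3 -c "
from h import *
p=tray(-.06,0); print(p,st()['opening']); go(*p,-.005,173.35)
c=tool('dark',st()['ee_pos'][2]+.0255,amin=200);cv2.imwrite('pics/w16.png',c['img'])"
```

```text
[ 0.456002 -0.266052] 0.022850308266379155
go tool d(mm) [ 1.000e-01 -2.000e-01  1.738e+02] turn rad 0.004 | yaw 173.6 q6 -23.8 q1 -30.2
[ 0.45608024 -0.2658048   0.16881274] 56.9
dark box [525, 0, 35, 138, 1231] pt 0.3762 -0.1555 dir -3.6 x range 0.3495 0.4014 len 0.051 wid 0.012
dark box [299, 4, 122, 18, 662] pt 0.3494 -0.2257 dir -89.8 x range 0.3483 0.3504 len 0.044 wid 0.002
dark box [425, 183, 7, 82, 294] pt 0.4327 -0.2006 dir 3.8 x range 0.415 0.4519 len 0.037 wid 0.002
dark box [247, 199, 69, 66, 4203] pt 0.4302 -0.2627 dir -10.4 x range 0.4147 0.4458 len 0.03 wid 0.026
dark box [446, 200, 106, 65, 3088] pt 0.4363 -0.1747 dir 80.4 x range 0.4248 0.4559 len 0.049 wid 0.024
```

Emit:
play_rows:
  steps:
    - [[0,0,0.03,0],[0,0,0.03,0],[0,0,0.03,0],[0,0,0.03,0],[0,0,0.03,0]]

```text
time: 57.32
ee_pos: [0.456, -0.2657, 0.0176]
tcp_rot: [-180.0, 0.0, 173.5]
wrist_force: [0.5, -0.7, -0.9]
opening: 0.0229
grasp_force: 50.5
```

Emit:
play_rows:
  steps:
    - [[0,0,0.008,0],[0,0,0.006,0],[0,0,0.005,0],[0,0,0.004,0],[0,0,0,0]]

```text
time: 57.73
ee_pos: [0.4566, -0.2664, -0.0035]
tcp_rot: [-180.0, 0.1, 173.4]
wrist_force: [0.0, 0.1, -0.5]
opening: 0.0226
grasp_force: 50.4
```

Emit:
play_rows:
  steps:
    - [[0,0,0.001,0],[0,0,0,0],[0,0,0,0],[0,0,0,0],[0,0,0,0]]

```text
time: 58.15
ee_pos: [0.4561, -0.2662, -0.005]
tcp_rot: [-180.0, 0.0, 173.4]
wrist_force: [0.4, 0.8, -1.9]
opening: 0.0229
grasp_force: 50.4
```

Emit:
play_rows:
  steps:
    - [[0,0,0,0],[0,0,0,0],[0,0,0,0],[0,0,0,0],[0,0,0,0]]
  gripper: 0.034

```text
time: 58.57
ee_pos: [0.456, -0.2662, -0.0053]
tcp_rot: [-180.0, 0.0, 173.4]
wrist_force: [0.7, -0.4, 0.6]
opening: 0.0342
grasp_force: 0.0
```

Emit:
play_rows:
  steps:
    - [[0,0,-0.01,0],[0,0,-0.03,0],[0,0,-0.04,0],[0,0,-0.04,0],[0,0,-0.04,0]]

```text
time: 58.98
ee_pos: [0.4556, -0.2659, 0.1573]
tcp_rot: [-180.0, 0.0, 173.4]
wrist_force: [-0.1, 0.1, 0.0]
opening: 0.0339
grasp_force: 0.0
```

```bash
python3 -c "
from h import *
go(.5326,.2872,.165,179)
c=tool('dark',.0195,amin=200);cv2.imwrite('pics/w17.png',c['img'])"
```

```text
go tool d(mm) [-12.6 558.3  -7.8] turn rad -0.098 | yaw 173.4 q6 -23.6 q1 -30.3
[ 0.45775793 -0.2671607   0.16585751] 59.0333
dark box [297, 0, 128, 21, 984] pt 0.3168 -0.1891 dir 89.0 x range 0.3049 0.3203 len 0.099 wid 0.009
dark box [544, 26, 16, 75, 228] pt 0.37 -0.0263 dir -9.7 x range 0.3399 0.3995 len 0.06 wid 0.003
dark box [264, 149, 33, 96, 2793] pt 0.4573 -0.2662 dir -6.8 x range 0.4169 0.505 len 0.087 wid 0.026
dark box [433, 175, 127, 90, 6607] pt 0.5061 -0.0848 dir 73.4 x range 0.4623 0.5528 len 0.137 wid 0.077
```

Emit:
play_rows:
  steps:
    - [[-0.0008,0.0372,0,0],[-0.0008,0.0372,0,0],[-0.0008,0.0372,0,0],[-0.0008,0.0372,0,0],[-0.0008,0.0372,0,0]]
  gripper: 0.04

```text
time: 59.45
ee_pos: [0.4814, -0.0803, 0.1556]
tcp_rot: [-180.0, 0.1, 173.3]
wrist_force: [1.7, 0.0, 0.6]
opening: 0.04
grasp_force: 0.0
```

Emit:
play_rows:
  steps:
    - [[-0.0008,0.0372,0,0],[-0.0008,0.0372,0,0],[-0.0008,0.0372,0,0],[-0.0008,0.0372,0,0],[-0.0008,0.0372,0,0]]

```text
time: 59.87
ee_pos: [0.5068, 0.1044, 0.1557]
tcp_rot: [180.0, 0.1, 173.4]
wrist_force: [-0.3, 0.1, -0.2]
opening: 0.0404
grasp_force: 0.0
```

Emit:
play_rows:
  steps:
    - [[-0.0008,0.0372,0.015,0],[-0.0008,0.0372,0.015,0],[-0.0008,0.0372,0.015,0],[-0.0008,0.0372,0.015,0],[-0.0008,0.0372,0.015,-0.098]]

```text
time: 60.28
ee_pos: [0.5324, 0.2888, 0.0798]
tcp_rot: [180.0, 0.0, 178.9]
wrist_force: [1.2, -0.1, 0.4]
opening: 0.0402
grasp_force: 0.0
```

Emit:
play_rows:
  steps:
    - [[0,0,0,0],[0,0,0,0],[0,0,0,0],[0,0,0,0],[0,0,0,0]]

```text
time: 60.7
ee_pos: [0.5329, 0.2858, 0.081]
tcp_rot: [180.0, 0.1, 178.9]
wrist_force: [-0.2, -0.4, 0.1]
opening: 0.04
grasp_force: 0.0
```

```bash
python3 -c "
from h import *
c=tool('dark',.0065,amin=200);cv2.imwrite('pics/w18.png',c['img']); go(.5326,.2872,-.0155,179)"
```

```text
[0.53290975 0.28580965 0.08085717] 60.75
dark box [273, 130, 16, 135, 2080] pt 0.5211 0.2865 dir -1.5 x range 0.4733 0.5712 len 0.098 wid 0.01
go tool d(mm) [ 0.5  1.3 96.4] turn rad -0.002 | yaw 178.9 q6 29.3 q1 28.2
```

Emit:
play_rows:
  steps:
    - [[0.0005,0.0006,0.03,0],[0,0,0.03,0],[0,0,0.02,0],[0,0,0.01,0],[0,0,0.0065,0]]

```text
time: 61.17
ee_pos: [0.5316, 0.2865, -0.0176]
tcp_rot: [-180.0, -0.1, 178.9]
wrist_force: [-0.1, 0.3, 0.1]
opening: 0.0399
grasp_force: 0.0
```

Emit:
play_rows:
  steps:
    - [[0,0,0,0],[0,0,0,0],[0,0,0,0],[0,0,0,0],[0,0,0,0]]
  gripper: 0.0
  squeeze: 50

```text
time: 61.58
ee_pos: [0.5329, 0.2878, -0.015]
tcp_rot: [179.9, 0.1, 179.0]
wrist_force: [-0.4, -1.0, 7.9]
opening: 0.0092
grasp_force: 51.7
```

Emit:
play_rows:
  steps:
    - [[0,0,0,0],[0,0,0,0],[0,0,0,0],[0,0,0,0],[0,0,0,0]]

```text
time: 62.0
ee_pos: [0.5329, 0.2878, -0.015]
tcp_rot: [179.9, 0.1, 179.0]
wrist_force: [-0.7, -2.1, 7.0]
opening: 0.009
grasp_force: 51.7
```

Emit:
play_rows:
  steps:
    - [[0,0,-0.02,0],[0,0,-0.04,0],[0,0,-0.04,0],[0,0,-0.04,0],[0,0,-0.04,0]]

```text
time: 62.42
ee_pos: [0.5316, 0.2873, 0.1656]
tcp_rot: [180.0, 0.0, 179.0]
wrist_force: [-0.2, 1.0, -0.5]
opening: 0.0092
grasp_force: 50.8
```

```bash
python3 -c "
from h import *
p=tray(0,-.044); print(p,st()['opening']); go(*p,.165,173.35)"
```

```text
[ 0.5105048 -0.3167052] 0.009214712812211798
go tool d(mm) [ 1.040e+01 -6.042e+02  4.000e-01] turn rad 0.098 | yaw 179.0 q6 29.4 q1 28.4
```

Emit:
play_rows:
  steps:
    - [[0.0007,-0.0403,0,0],[0.0007,-0.0403,0,0],[0.0007,-0.0403,0,0],[0.0007,-0.0403,0,0],[0.0007,-0.0403,0,0]]

```text
time: 62.83
ee_pos: [0.5245, 0.0844, 0.1638]
tcp_rot: [180.0, 0.1, 179.0]
wrist_force: [0.9, -0.6, -0.5]
opening: 0.0091
grasp_force: 50.8
```

Emit:
play_rows:
  steps:
    - [[0.0007,-0.0403,0,0],[0.0007,-0.0403,0,0],[0.0007,-0.0403,0,0],[0.0007,-0.0403,0,0],[0.0007,-0.0403,0,0]]

```text
time: 63.25
ee_pos: [0.5174, -0.1174, 0.1639]
tcp_rot: [-180.0, 0.1, 179.0]
wrist_force: [-0.1, 0.3, -0.0]
opening: 0.0089
grasp_force: 50.8
```

Emit:
play_rows:
  steps:
    - [[0.0007,-0.0403,0,0],[0.0007,-0.0403,0,0],[0.0007,-0.0403,0,0],[0.0007,-0.0403,0,0],[0.0007,-0.0403,0,0]]

```text
time: 63.67
ee_pos: [0.5103, -0.319, 0.1638]
tcp_rot: [-180.0, 0.1, 179.0]
wrist_force: [0.7, 0.1, -0.1]
opening: 0.0089
grasp_force: 50.8
```

Emit:
play_rows:
  steps:
    - [[0,0,0,0.098],[0,0,0,0],[0,0,0,0],[0,0,0,0],[0,0,0,0]]

```text
time: 64.08
ee_pos: [0.511, -0.3157, 0.1636]
tcp_rot: [-180.0, 0.0, 173.6]
wrist_force: [-0.1, -0.1, 0.0]
opening: 0.0093
grasp_force: 50.8
```

```bash
python3 -c "
from h import *
p=tray(0,-.044); print(p,st()['opening']); go(*p,-.011,173.35)
c=tool('dark',st()['ee_pos'][2]+.0215,amin=200);cv2.imwrite('pics/w19.png',c['img'])
print([proj(c,[np.r_[tray(-.121,y),.022]])[0].round(1).tolist() for y in(-.071,.071)])
g=cv2.cvtColor(c['img'],cv2.COLOR_BGR2GRAY); print(g[150,150:420:6].tolist())"
```

```text
[ 0.5105048 -0.3167052] 0.00927782494937755
go tool d(mm) [  0.5  -1.  174.6] turn rad 0.004 | yaw 173.6 q6 -25.3 q1 -31.7
[ 0.51101118 -0.31577093  0.16364197] 64.1333
dark box [315, 74, 35, 102, 3056] pt 0.4422 -0.2876 dir -7.0 x range 0.424 0.4636 len 0.039 wid 0.012
dark box [480, 121, 6, 144, 624] pt 0.4772 -0.2251 dir 3.9 x range 0.4477 0.5123 len 0.065 wid 0.002
dark box [503, 139, 57, 51, 2218] pt 0.4664 -0.2026 dir 67.1 x range 0.4573 0.4801 len 0.034 wid 0.017
dark box [268, 153, 26, 112, 2769] pt 0.4755 -0.3115 dir -6.5 x range 0.4518 0.5016 len 0.049 wid 0.01
dark box [501, 223, 59, 42, 1276] pt 0.5064 -0.2015 dir 55.6 x range 0.493 0.5174 len 0.04 wid 0.009
dark box [69, 232, 127, 33, 1854] pt 0.4864 -0.3786 dir 86.0 x range 0.4805 0.4969 len 0.058 wid 0.014
[[245.7, 44.2], [421.9, 47.0]]
[190, 194, 194, 193, 190, 188, 189, 190, 190, 191, 193, 194, 197, 197, 196, 202, 207, 218, 214, 214, 119, 166, 166, 168, 190, 210, 207, 208, 58, 51, 65, 57, 57, 203, 199, 199, 201, 114, 104, 104, 103, 100, 110, 188, 188]
```

Emit:
play_rows:
  steps:
    - [[0,-0.0008,0.03,0],[0,0,0.03,0],[0,0,0.03,0],[0,0,0.03,0],[0,0,0.03,0]]

```text
time: 64.55
ee_pos: [0.5108, -0.3167, 0.0123]
tcp_rot: [-180.0, 0.0, 173.5]
wrist_force: [-1.3, -0.3, -0.5]
opening: 0.0091
grasp_force: 50.8
```

Emit:
play_rows:
  steps:
    - [[0,0,0.008,0],[0,0,0.006,0],[0,0,0.005,0],[0,0,0.004,0],[0,0,0,0]]

```text
time: 64.97
ee_pos: [0.5112, -0.3179, -0.0089]
tcp_rot: [-180.0, 0.1, 173.4]
wrist_force: [-0.6, 0.3, -0.3]
opening: 0.0089
grasp_force: 50.8
```

Emit:
play_rows:
  steps:
    - [[0,0,0.001,0],[0,0,0,0],[0,0,0,0],[0,0,0,0],[0,0,0,0]]

```text
time: 65.38
ee_pos: [0.5107, -0.3178, -0.0105]
tcp_rot: [-180.0, 0.0, 173.4]
wrist_force: [0.1, -0.2, -0.8]
opening: 0.0092
grasp_force: 50.8
```

Emit:
play_rows:
  steps:
    - [[0,0,0,0],[0,0,0,0],[0,0,0,0],[0,0,0,0],[0,0,0,0]]
  gripper: 0.02

```text
time: 65.8
ee_pos: [0.5106, -0.3177, -0.0108]
tcp_rot: [-180.0, 0.0, 173.4]
wrist_force: [0.2, 0.6, 0.6]
opening: 0.0198
grasp_force: 0.0
```

Emit:
play_rows:
  steps:
    - [[0,0,-0.01,0],[0,0,-0.03,0],[0,0,-0.04,0],[0,0,-0.04,0],[0,0,-0.04,0]]

```text
time: 66.22
ee_pos: [0.5101, -0.3174, 0.1518]
tcp_rot: [-180.0, 0.0, 173.4]
wrist_force: [0.4, -0.6, -0.9]
opening: 0.02
grasp_force: 0.0
```

Emit:
play_rows:
  steps:
    - [[0.03,0.03,-0.02,0],[0.03,0.03,-0.02,0],[0.03,0.03,-0.02,0],[0.03,0.03,-0.02,0],[0,0,0,0]]

```text
time: 66.63
ee_pos: [0.4147, -0.1964, 0.2262]
tcp_rot: [-179.9, 0.3, 173.4]
wrist_force: [-0.1, 1.1, 1.5]
opening: 0.0199
grasp_force: 0.0
```

Emit:
play_rows:
  steps:
    - [[0,0.035,0,0],[0,0.035,0,0],[0,0.035,0,0],[0,0.035,0,0],[0,0.035,0,0]]

```text
time: 67.05
ee_pos: [0.4371, -0.0242, 0.2211]
tcp_rot: [180.0, 0.1, 173.3]
wrist_force: [0.6, -0.8, 0.1]
opening: 0.0201
grasp_force: 0.0
```

Emit:
play_rows:
  steps:
    - [[0,0.035,0,0],[0,0.035,0,0],[0,0.035,0,0],[0,0,0,0],[0,0,0,0]]

```text
time: 67.47
ee_pos: [0.4493, 0.0802, 0.2206]
tcp_rot: [-180.0, 0.0, 173.6]
wrist_force: [0.7, -0.5, 0.5]
opening: 0.0199
grasp_force: 0.0
```

Run:
```python
from h import *
o=st(); print(o["ee_pos"],o["time"],o["wrist_force"])
c=cam("top"); im=c["img"]; g=cv2.cvtColor(im,cv2.COLOR_BGR2GRAY); hsv=cv2.cvtColor(im,cv2.COLOR_BGR2HSV)
def comps(n,m,x0,x1,y0,y1,amin,z):
    mm=np.zeros(m.shape,np.uint8); mm[y0:y1,x0:x1]=m[y0:y1,x0:x1]*255
    for k in cv2.findContours(mm,cv2.RETR_EXTERNAL,cv2.CHAIN_APPROX_NONE)[0]:
        if cv2.contourArea(k)<amin: continue
        P=plane(c,k[:,0],z)[:,:2]; d=P-[.5156,-.273]; t=np.c_[d@[.9933,-.1158],d@[.1158,.9933]]
        print(n,"world",P.mean(0).round(3),"tray x",t[:,0].min().round(3),t[:,0].max().round(3),"y",t[:,1].min().round(3),t[:,1].max().round(3))
comps("dark",g<95,380,445,182,275,8,.015); comps("brown",(hsv[...,1]>70)&(hsv[...,0]<25),380,445,182,275,20,.03)
comps("knob",g<70,340,400,165,215,8,.152)
comps("brass",(hsv[...,1]>90)&(hsv[...,0]<30)&(hsv[...,0]>12),325,378,175,255,3,.1)
cv2.imwrite("pics/end.png",im)
```

```text
[0.44929198 0.08018825 0.22060092] 67.4667 [ 0.67019671 -0.52814256  0.47994237]
dark world [ 0.46  -0.267] tray x -0.097 -0.013 y -0.014 0.014
dark world [ 0.516 -0.316] tray x -0.058 0.069 y -0.048 -0.038
dark world [ 0.518 -0.226] tray x -0.102 0.102 y 0.038 0.056
brown world [ 0.52  -0.224] tray x -0.102 0.101 y 0.04 0.058
knob world [ 0.665 -0.195] tray x 0.132 0.146 y 0.088 0.101
brass world [ 0.496 -0.087] tray x -0.048 -0.033 y 0.17 0.193
brass world [ 0.589 -0.081] tray x 0.044 0.057 y 0.188 0.21
```

```bash
python3 -c "
from workcell import bot
print(bot.job_done())"
```

```text
the job is handed in; nothing more can be done
None
```

I handed in the job at about 67 s: the brace is in its end detent, the three bars are under the lips, and the brush, screwdriver and reamer lie in the tray. Bars 2 and 3 caught on the rear lip and were pressed down at that end with closed fingers. Final camera checks found everything in place, but the verdict wasn't shown to me.

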